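# Load a sprung bottle row holder and record its reading

### The arm

A 7-joint arm with a two-finger parallel gripper is mounted at the origin on a cart in front of the work surface, level with it; the furniture and walls round the work are solid. World frame = base frame: x ahead of the robot, y to its left, z up, the work surface at z = 0. Lengths are in m, angles in degrees, forces in N, time in s.
With the tool pointing down it reaches from about 0.425 to 0.875 m from the base axis. Payload 4.7 kg.
Tool frame: the origin (TCP) lies midway between the tips of the shut fingers; the grasp point (between the pads) lies 19 mm behind it; z points along the fingers, x is the direction in which the jaws open and shut, and the axes are right-handed (so a half turn about z gives the same grasp; the last joint's range is limited). The gripper opens to 87 mm and grips with 3 to 60 N. Pads are 19 mm wide; open, the fingers measure 117 mm over their backs; the gripper's body (75 mm by 190 mm) begins 51 mm behind the grasp point.
Start: joints at [70.537, 18.392, -4.016, 83.108, 1.295, 78.541, -3.26], TCP at [0.225, -0.61, 0.223] pointing down, gripper open.
Joint ranges: [-163.93, 163.93], [-17.29, 119.83], [-79.2, 71.16], [3.27, 140.29], [-89.18, 269.18], [5.43, 117.66], [-154.24, 154.24]. Speed limits (degrees/s): [147.25, 147.25, 180, 180, 180, 180, 180].

### API

Orientations are given as [roll, pitch, yaw] about the fixed x, y, z axes, in that order (R = Rz(yaw) Ry(pitch) Rx(roll)).
In Python, from cell import env gives the robot as it stands.
- The arm moves only by the tool carry_out, never from a script. Its argument "plan" is a list of rows, each an object with "grip": the closure, from 0 (fully open) to 1 (shut); "dp": the shift along the tool's x, y, z in m, a list of three; "rotation": the turn, a rotation vector about the tool's x, y, z in degrees, a list of three. In form: [{"grip": grip, "dp": [dx, dy, dz], "rotation": [wx, wy, wz]}, ...]. A call has 1 to 8 rows; each row shifts and turns the pose as measured when the row begins, along the tool's axes as they then stand; what a row does not reach is not made up. A row lasts 1/12 s, in which the tool goes at most 41.7 mm and 7.16 degrees, less where a joint would pass 70% of its speed; a pose out of reach is approached as far as the arm can. A call is refused whole if a number of a shift passes 0.0417 or a number of a turn 7.16, either way. A call with a gripper value outside its range is refused whole. The fingers move at their own pace and stop on an object; "force" is the grip in N (left out, the last holds). Time passes only in rows, so rows that do not move let the fingers close. It gives the time, the measured TCP pose, the force and the opening at its end, in the units of the state.
- env.get_obs(): the state, without advancing time (a new reading comes with each control period).
- env.read_camera(name): name is "scene" or "top"; returns the picture (400x640x3 uint8, red, green, blue); there is no depth.
- env.camera_params(name): a dict with "fx", "fy", "cx", "cy" (pixels), "k1" (the pictures are not rectified: a ray, as slopes to the right and down, at radius r is drawn at 1 + k1 r^2 times it, then the intrinsics apply), "R" (3x3) and "t" (3): a world point X has camera coordinates R X + t. Camera axes: x right, y down, z forward; pixel columns grow to the right and rows downward; lengths in m; the calibration is good to about 2 mm. A picture is of the moment at which its call begins. camera_params takes no time and is no camera call.
- env.sign_off(): hands the job in, once; it reports no verdict.
The state is a dict: "time_s": time; "qpos": joint angles; "joint_velocities": joint speeds; "effort": joint torques, N m; "tool_pos": TCP position; "tool_rot": TCP orientation; "force": force on the tool from outside, world axes, zero at the start; "wrist_torque": the same for the moment, N m; "grip_width": finger opening in m.
Only numpy, scipy, OpenCV 4.12 (cv2) and the standard library are available. Lean on these libraries where they do the work, as an engineer would, in place of code of your own. Each camera call takes 0.05 s, during which the arm holds its last target. There are 200 camera calls.

### The job

First check the spring of the bottle row holder: push its sprung arm until the pointer stands at the long mark on the scale and keep it there for about two seconds, then push it on until the catch holds it open. Stand all the small screw-cap bottles that are on the bench to the right and left of the holder upright in the holder's channel, between the end stop and the arm, and pull the catch knob up to its stop and let it go, so that the arm swings in and presses the row against the end stop. Finally turn the memo hand until it lies under the pointer, to record the reading; leave the other things on the bench alone.

Things in the scene. Friction and masses are not known exactly. Their poses are not given: they have to be found in the camera images.
- row_holder: Bottle row holder, fixed to the bench: aluminium base plate (305 x 262 mm, top at z = 8 mm), a white round dial drum (radius 80 mm, top z = 26 mm) round the pivot and, nearer the robot, the channel. Origin: on the vertical pivot axis at bench height; x points away from the robot, y left, z up. A bridge (top z = 72 mm) runs from the pivot column to the catch knob.
- channel_start (a point): Point on the channel floor (z = 8 mm), on its centre line (x = -157 mm in row_holder), at the inner face of the end stop (y = -122 mm). From here the channel runs 200 mm along row_holder's +y up to the roller of the caught arm. 66 mm wide inside; walls 6 mm thick, tops at z = 44 mm.
- end_stop: Dark steel block across the right end of the channel, 12 mm thick, top at z = 45 mm. Its origin and axes are those of row_holder; its inner face is at y = -122 mm.
- tensioner_arm (a joint): Damped sprung arm turning about the pivot, rad: 0 at rest, up to 1.239. At q it points along (-cos(q - 0.5585), sin(q - 0.5585)) in row_holder's x, y: its post pushed left (+y) makes q grow, 3 N at 0 to 8 N. The long mark is 0.349 (20 degrees). Pushed to 1.22 it is caught and then rests at about 1.09. Released by the knob it swings in at 1 rad/s to the bottles (0.48 to 0.95).
- post_top (a point): Top centre of the upright steel post at the arm's end, 170 mm from the pivot, z = 104 mm; 18 mm in diameter, free from z = 58 mm up. The arm's bar lies at z = 46 to 58 mm, 16 mm wide; under it, below the post, is a rubber roller of 24 mm diameter (z = 14 to 44 mm) that presses on the bottles.
- pointer_tip (a point): Tip of the black pointer, the arm's tail, 75 mm from the pivot on the side opposite the post, z = 36 mm, over the scale on the drum.
- long_mark (a point): The long mark of the scale, at 75 mm from the pivot on the drum's top (z = 26 mm). The scale, on the drum's far side, has black ticks every 10 degrees from 0 to 70; that of 20 degrees alone is long (24 mm, the others 10 mm).
- catch_knob (a joint): Catch knob, slides straight up, m: 0 down, 0.020 pulled up to its stop. Sprung down: 3 N at 0, 5.4 N at the stop; drops back when let go. It frees the caught arm above about 0.012, and rests on the arm at about 0.0115 while the arm reads 0.75 to 1.05.
- knob_top (a point): Top centre of the black catch knob, a cylinder 26 mm in diameter and 30 mm tall, top at z = 116 mm when down, with 6 mm of free stem below it above its bush (z = 80 mm).
- memo_hand (a joint): Memo hand turning about the same pivot with slight friction, rad, 0 to 1.239, counted like tensioner_arm: it lies under the pointer when both read the same. Stays where it is left. Moved by its peg, about 2 N.
- memo_peg (a point): Top centre of the upright black peg on the memo hand, 90 mm from the pivot, at reading m in direction (cos(m - 0.5585), -sin(m - 0.5585)) in row_holder's x, y; peg 14 mm in diameter, z = 31 to 76 mm.
- memo_mark (a point): Point on the flat steel memo hand 75 mm from the pivot, z = 31 mm: under pointer_tip when the hand is set.
- bottle_1: Clear screw-cap bottle with a label and a blue cap, 56 mm in diameter, 106 mm high (straight round body to 71 mm, narrower cap above), part-filled, 0.16 kg. Origin: centre of the underside, z up along the bottle. May be absent.
- bottle_2: Clear screw-cap bottle with a label and a blue cap, 56 mm in diameter, 106 mm high (straight round body to 71 mm, narrower cap above), part-filled, 0.16 kg. Origin: centre of the underside, z up along the bottle. May be absent.
- bottle_3: Clear screw-cap bottle with a label and a blue cap, 56 mm in diameter, 106 mm high (straight round body to 71 mm, narrower cap above), part-filled, 0.16 kg. Origin: centre of the underside, z up along the bottle. May be absent.
- bottle_4: Slimmer white screw-cap bottle with a red cap, 48 mm in diameter, 111 mm high (straight round body to 71 mm, narrower cap above), part-filled, 0.16 kg. Origin: centre of the underside, z up. May be absent.
- spray_bottle: Bystander: spray bottle, 76 x 82 x 201 mm, origin at the centre of its underside. Leave alone.
- tip_box: Bystander: blue and white pipette-tip box, 74 x 117 x 62 mm, origin at the centre of its underside. Leave alone.
Mind the look-alikes: they are no part of the job. What is shaped like the bottle_3 but purple is not meant.

How it is judged (in metres and radians):
On the way, in this order (a step that is already met when the one before it is completed fails the run):
1. the pointer is kept at the long mark (20 degrees, within 4) for a second (value of joint tensioner_arm between 0.279 and 0.419 rad), for 1 s.
2. the arm has been pushed on and is held open by the catch alone (value of joint tensioner_arm above 1.05 rad and contact force between the fingers and anything else below 0.1 N), for 0.5 s.
3. all bottles stand in the channel, let go, with the arm still held open (x of bottle_1 in the frame of row_holder between -0.169 and -0.145 m and y of bottle_1 in the frame of row_holder between -0.11 and 0.066 m and z of bottle_1 in the frame of row_holder between 0.002 and 0.014 m and angle between each of bottle_1, bottle_2, bottle_3, bottle_4's own z axis and vertical below 0.12 rad and linear speed of each of bottle_1, bottle_2, bottle_3, bottle_4 below 0.02 m/s and contact force between the fingers and bottle_1 below 0.1 N and x of bottle_2 in the frame of row_holder between -0.169 and -0.145 m and y of bottle_2 in the frame of row_holder between -0.11 and 0.066 m and z of bottle_2 in the frame of row_holder between 0.002 and 0.014 m and contact force between the fingers and bottle_2 below 0.1 N and x of bottle_3 in the frame of row_holder between -0.169 and -0.145 m and y of bottle_3 in the frame of row_holder between -0.11 and 0.066 m and z of bottle_3 in the frame of row_holder between 0.002 and 0.014 m and contact force between the fingers and bottle_3 below 0.1 N and x of bottle_4 in the frame of row_holder between -0.169 and -0.145 m and y of bottle_4 in the frame of row_holder between -0.11 and 0.066 m and z of bottle_4 in the frame of row_holder between 0.002 and 0.014 m and contact force between the fingers and bottle_4 below 0.1 N and value of joint tensioner_arm above 1.05 rad), for 0.3 s.
4. the catch knob is pulled up to its stop (value of joint catch_knob above 0.017 m), for 0.1 s.
5. the knob is let go and the arm presses the row of bottles against the end stop (x of bottle_1 in the frame of row_holder between -0.169 and -0.145 m and y of bottle_1 in the frame of row_holder between -0.11 and 0.066 m and z of bottle_1 in the frame of row_holder between 0.002 and 0.014 m and angle between each of bottle_1, bottle_2, bottle_3, bottle_4's own z axis and vertical below 0.12 rad and linear speed of each of bottle_1, bottle_2, bottle_3, bottle_4 below 0.02 m/s and contact force between the fingers and bottle_1 below 0.1 N and x of bottle_2 in the frame of row_holder between -0.169 and -0.145 m and y of bottle_2 in the frame of row_holder between -0.11 and 0.066 m and z of bottle_2 in the frame of row_holder between 0.002 and 0.014 m and contact force between the fingers and bottle_2 below 0.1 N and x of bottle_3 in the frame of row_holder between -0.169 and -0.145 m and y of bottle_3 in the frame of row_holder between -0.11 and 0.066 m and z of bottle_3 in the frame of row_holder between 0.002 and 0.014 m and contact force between the fingers and bottle_3 below 0.1 N and x of bottle_4 in the frame of row_holder between -0.169 and -0.145 m and y of bottle_4 in the frame of row_holder between -0.11 and 0.066 m and z of bottle_4 in the frame of row_holder between 0.002 and 0.014 m and contact force between the fingers and bottle_4 below 0.1 N and value of joint tensioner_arm below 1.02 rad and contact force between end_stop and anything else above 0.3 N and value of joint catch_knob below 0.014 m), for 0.5 s.
At the end, for the whole second after the job is handed in: Bottles stand upright (7 degrees), at rest and released in the channel; the arm, off the catch (below 1.02 rad), presses them so that the end stop takes over 0.3 N; the knob is let go (below 14 mm); the memo mark lies within 7 mm of the pointer tip seen from above (all of step 5 and value of joint tensioner_arm above 0.3 rad and horizontal distance between memo_mark and pointer_tip below 0.007 m and velocity of joint memo_hand below 0.05 rad/s); the robot touches nothing.
It fails at once if a bystander is moved by more than 4 cm (distance of any of spray_bottle, tip_box from where it was at the start of the episode above 0.04 m).
Of bottle_1, bottle_2, bottle_3, bottle_4 only 2 to 3 are there at a start; the rules pass over those that are not, and their reading is None.
At some moment in a run one of bottle_1, bottle_2, bottle_3, bottle_4 may be knocked a few centimetres aside while the robot is not near it.
It also fails if it takes over 210 s, if anything falls off the work surface, if the arm or the gripper's body presses on something with over 40 N, if the wrist force passes 120 N, or if a joint passes its speed limit or range.

## Working session

There is one attempt and no reset: what is moved stays moved. The work goes in short steps, Python scripts to look and compute and a tool call to move; the robot and the scene stay as the last step left them, time stands still between calls to the robot, and variables do not carry over. Pictures are saved under pics/ and viewed, about 12 in all and at most 16, crops included, and the job is handed in when it is done.

Besides the shell and the picture viewer there is one more tool, called after ">>>" by a JSON object that holds its "fn" and its "kwargs", one argument or row to a line. carry_out: Moves the arm, as the interface text tells. Its arguments: {"type":"object","properties":{"plan":{"type":"array","items":{"type":"object","properties":{"grip":{"type":"number"},"dp":{"type":"array","items":{"type":"number"}},"rotation":{"type":"array","items":{"type":"number"}}}}},"force":{"type":"number"}},"required":["plan"]}

```bash
ls; mkdir -p pics
cat > h.py <<'E'
import numpy as np, cv2
from cell import env
def shot(n,f=None):
    im=env.read_camera(n)
    if f: cv2.imwrite('pics/'+f,im[:,:,::-1])
    return im
def ray(n,u,v):
    p=env.camera_params(n); x,y=(u-p['cx'])/p['fx'],(v-p['cy'])/p['fy']
    rd=np.hypot(x,y); r=rd
    for _ in range(30): r=rd/(1+p['k1']*r*r)
    s=r/rd if rd else 1
    R=np.array(p['R']);t=np.array(p['t'])
    d=R.T@np.array([x*s,y*s,1]); return -R.T@t,d/np.linalg.norm(d)
def onz(n,u,v,z):
    o,d=ray(n,u,v); return o+d*(z-o[2])/d[2]
def tri(a,b):
    (o1,d1),(o2,d2)=a,b
    A=np.array([d1,-d2]).T; s=np.linalg.lstsq(A,o2-o1,rcond=None)[0]
    p,q=o1+s[0]*d1,o2+s[1]*d2; return (p+q)/2,np.linalg.norm(p-q)
def proj(n,X):
    p=env.camera_params(n); c=np.array(p['R'])@np.array(X)+np.array(p['t']); x,y=c[:2]/c[2]
    k=1+p['k1']*(x*x+y*y); return np.array([p['fx']*x*k+p['cx'],p['fy']*y*k+p['cy']])
E
python3 - <<'E'
from h import *
a=shot('top','top0.png');b=shot('scene','scene0.png')
for n in('top','scene'):
    p=env.camera_params(n);print(n,p['fx'],p['k1'],-np.array(p['R']).T@np.array(p['t']))
print(env.get_obs())
E
```

```text
pics
top 383.94624344553114 0.0035984151820959696 [0.08551606 0.05939994 1.42270729]
scene 506.9291094494802 0.03641367116026436 [-0.4839438   1.02924789  1.33782957]
{'time_s': 0.1, 'qpos': array([70.53501289, 18.43563345, -4.01633989, 83.16743825,  1.29408645,
       78.54035648, -3.26106544]), 'joint_velocities': array([ 0.06877177,  0.0047568 ,  0.07679866, -0.21323721, -0.03057869,
       -0.07491607, -0.00775836]), 'effort': array([ 1.02140400e-04, -4.92569911e+01, -4.05691797e-01, -3.13397777e+01,
       -6.41673035e-02,  3.95473419e-02,  7.82141251e-05]), 'tool_pos': array([ 0.22501728, -0.6092876 ,  0.22156583]), 'tool_rot': array([ 1.79995751e+02,  9.82449195e-02, -6.97259130e+01]), 'force': array([ 0.16003002, -0.41907731,  0.23581375]), 'wrist_torque': array([-0.04236391, -0.01131713, -0.01038152]), 'grip_width': 0.08736419540041175}
```

View pics/top0.png

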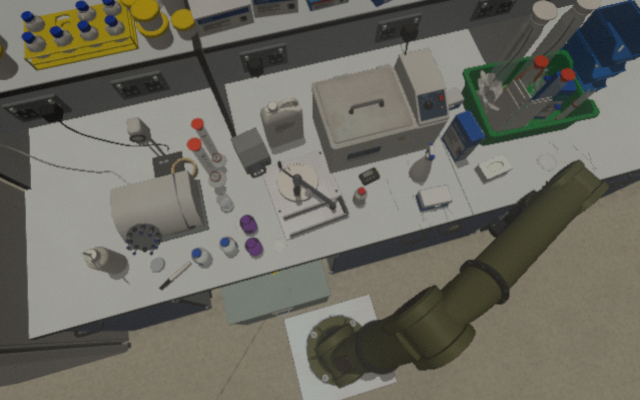

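View pics/scene0.png

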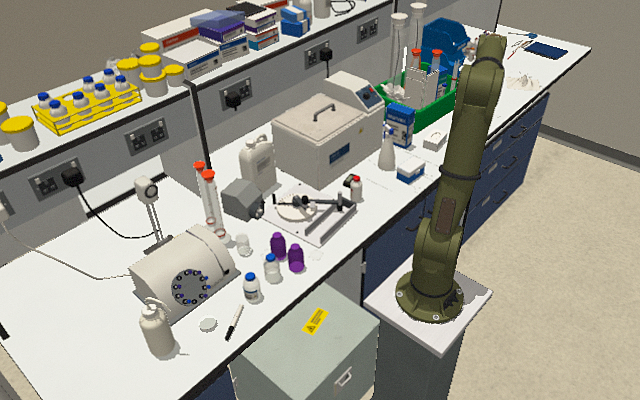

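Top view: two blue-cap bottles at (201,256) and (228,244), and a red-cap bottle at (361,192). Two purple look-alikes stand at (248,224) and (253,246), and the holder is at about (308,200). Next come enlarged crops to confirm and measure.

Run:
```python
from h import *
a=cv2.imread('pics/top0.png');b=cv2.imread('pics/scene0.png')
c1=cv2.resize(a[145:270,185:385],(800,500),interpolation=cv2.INTER_CUBIC)
c2=cv2.resize(b[165:315,225:375],(600,600),interpolation=cv2.INTER_CUBIC)
cv2.imwrite('pics/ct.png',c1);cv2.imwrite('pics/cs.png',c2)
for n,im in(('top',a),('scene',b)):
    h=cv2.cvtColor(im,cv2.COLOR_BGR2HSV)
    for nm,lo,hi in(('blue',(108,120,60),(122,255,255)),('purple',(128,100,30),(155,255,255)),('red',(0,150,80),(6,255,255)),('red2',(174,150,80),(180,255,255))):
        k,_,st,ce=cv2.connectedComponentsWithStats(cv2.inRange(h,lo,hi))
        print(n,nm,[(ce[i].round(1).tolist(),int(st[i,4])) for i in range(1,k) if st[i,4]>12 and 150<ce[i][1]<320 and ce[i][0]<400])
```

```text
top blue [([224.4, 241.5], 50), ([196.0, 252.6], 50)]
top purple [([245.1, 219.4], 46), ([249.7, 225.7], 72), ([250.7, 242.8], 55), ([255.4, 249.3], 85)]
top red [([361.5, 190.5], 24)]
top red2 []
scene blue [([270.2, 257.0], 40), ([249.9, 276.1], 52), ([208.1, 286.3], 13)]
scene purple [([278.1, 245.8], 320), ([295.5, 258.2], 362)]
scene red [([203.7, 170.4], 135), ([356.1, 178.1], 25)]
scene red2 []
```

View pics/ct.png

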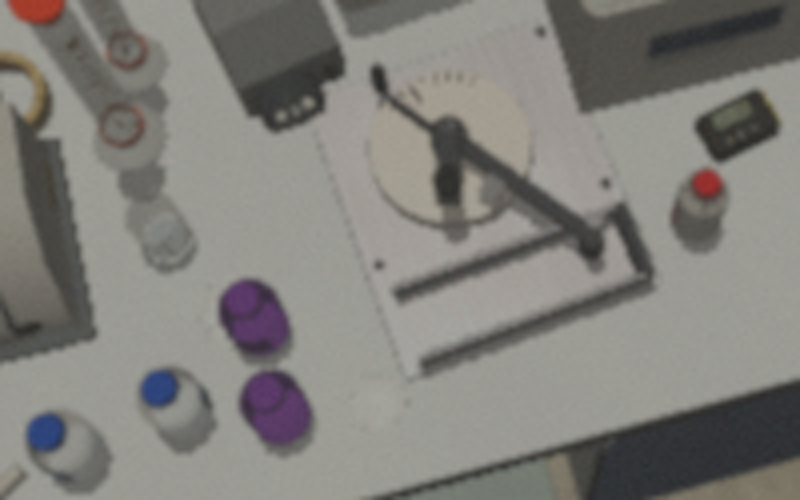

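View pics/cs.png

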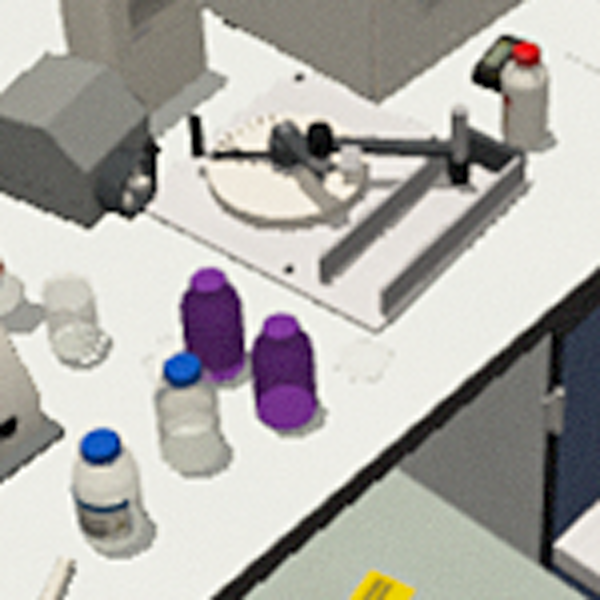

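```bash
cat > m.py <<'E'
from h import *
T=lambda u,v:(185+(u-1.5)/4,145+(v-1.5)/4)
S=lambda u,v:(225+(u-1.5)/4,165+(v-1.5)/4)
E
python3 - <<'E'
from m import *
o=env.get_obs()
P={'column':((450,128),(288,132)),'peg':((379,75),(195,120)),'post':((590,236),(461,110)),'platecorner':((410,378),(378,330)),'knob':((447,172),(320,128)),
'boltL':((378,265),(290,268)),'boltF':((541,32),(300,77))}
for k,(a,b) in P.items():
    X,e=tri(ray('top',*T(*a)),ray('scene',*S(*b)));print(k,X.round(4),round(e,4))
for k,a,b in(('b near',(224.4,241.5),(270.2,257)),('b far',(196,252.6),(249.9,276.1)),('red',(361.5,190.5),(356.1,178.1))):
    X,e=tri(ray('top',*a),ray('scene',*b));print(k,X.round(4),round(e,4))
print('on z: ')
for k,a,z in(('nearwallL',(425,362),.044),('nearwallR',(650,275),.044),('farwallL',(400,292),.044),('corner',(410,378),.008),('cornerFL',(318,130),.008)): print(k,onz('top',*T(*a),z).round(4))
for k,a,z in(('nearwallL',(388,292),.044),('nearwallR',(522,160),.044),('farwallL',(322,262),.044),('corner',(378,330),.008)): print('s',k,onz('scene',*S(*a),z).round(4))
E
```

```text
column [ 0.6286 -0.0219  0.0629] 0.0016
peg [0.6989 0.0319 0.0722] 0.0046
post [ 0.4771 -0.1111  0.1156] 0.0063
platecorner [0.4199 0.0755 0.001 ] 0.0017
knob [ 0.5678 -0.0057  0.1116] 0.0024
boltL [0.5317 0.0775 0.0111] 0.0003
boltF [ 0.7281 -0.1398  0.009 ] 0.0008
b near [0.447  0.2871 0.0983] 0.0003
b far [0.4346 0.3887 0.0992] 0.0001
red [ 0.4986 -0.2319  0.1021] 0.0015
on z: 
nearwallL [0.4198 0.0577 0.044 ]
nearwallR [ 0.4439 -0.1654  0.044 ]
farwallL [0.4905 0.0637 0.044 ]
corner [0.4175 0.075  0.008 ]
cornerFL [0.6842 0.1017 0.008 ]
s nearwallL [0.4172 0.065  0.044 ]
s nearwallR [ 0.4417 -0.1572  0.044 ]
s farwallL [0.4896 0.0759 0.044 ]
s corner [0.416  0.0809 0.008 ]
```

>>> {"fn": "carry_out", "kwargs": {
  "plan": [
    {"grip": 0.3,"dp": [-0.0257,-0.0301,0],"rotation": [0,0,0]},
    {"grip": 0.3,"dp": [-0.0257,-0.0301,0],"rotation": [0,0,0]},
    {"grip": 0.3,"dp": [-0.0257,-0.0301,0],"rotation": [0,0,0]},
    {"grip": 0.3,"dp": [-0.0257,-0.0301,0],"rotation": [0,0,0]},
    {"grip": 0.3,"dp": [-0.0257,-0.0301,0],"rotation": [0,0,0]},
    {"grip": 0.3,"dp": [-0.0257,-0.0301,0],"rotation": [0,0,0]},
    {"grip": 0.3,"dp": [-0.0257,-0.0301,0],"rotation": [0,0,0]}
  ],
  "force": 5
}}

```text
time_s: 0.68
tool_pos: [0.3558, -0.3667, 0.2147]
tool_rot: [179.5, 0.4, -70.9]
force: [0.8, -1.0, 0.7]
grip_width: 0.0616
```

```bash
cat > r.py <<'E'
# refine the holder pose: a few known features clicked on 8x crops
from m import *
from scipy.spatial.transform import Rotation as Ro
O=np.array([.6286,-.0219]);YAW=6.0
def W(x,y,z=0,O=O,yaw=None):
    a=np.radians(YAW if yaw is None else yaw);c,s=np.cos(a),np.sin(a);return np.array([O[0]+c*x-s*y,O[1]+s*x+c*y,z])
def go(X,yaw=None,o=None):
    "print shift in tool axes to world X and turn about tool z"
    o=o or env.get_obs();R=Ro.from_euler('xyz',o['tool_rot'],degrees=True).as_matrix()
    d=R.T@(np.array(X)-o['tool_pos']);w=0 if yaw is None else -((yaw-o['tool_rot'][2]+180)%360-180)
    print('t %.2f'%o['time_s'],'pos',o['tool_pos'].round(4),'rot',o['tool_rot'].round(2),'F',o['force'].round(1),'w %.4f'%o['grip_width'],'| dp',d.round(4),'turn %.1f'%w,'rows>=%d'%np.ceil(max(np.linalg.norm(d)/.0417,abs(w)/7.16)))
E
python3 - <<'E'
from r import *
go(W(.17*-np.cos(.5585),-.17*np.sin(.5585),.2))
a=shot('top','top1.png')
# overlay predicted geometry on picture
im=cv2.resize(cv2.imread('pics/top0.png')[150:250,260:360],(800,800),interpolation=cv2.INTER_CUBIC)[:600*8//6]
def pt(P):u,v=proj('top',P);return int((u-260+.5)*8),int((v-150+.5)*8)
for x in(-.196,-.19,-.124,-.118): cv2.line(im,pt(W(x,.1,.044)),pt(W(x,-.122,.044)),(0,0,255),1)
cv2.line(im,pt(W(-.196,-.122,.045)),pt(W(-.118,-.122,.045)),(0,255,0),1);cv2.line(im,pt(W(-.196,-.134,.045)),pt(W(-.118,-.134,.045)),(0,255,0),1)
cs=[pt(W(.08*np.cos(t),.08*np.sin(t),.026)) for t in np.linspace(0,6.283,80)]
for i in range(79): cv2.line(im,cs[i],cs[i+1],(255,0,0),1)
for z in(.058,.104): cv2.circle(im,pt(W(-.17*np.cos(.5585),-.17*np.sin(.5585),z)),5,(0,200,255),1)
cv2.circle(im,pt(W(.09*np.cos(.5585),.09*np.sin(.5585),.076)),5,(0,200,255),1)
cv2.imwrite('pics/ov.png',im[:600,:] if 0 else cv2.resize(im,(600,600)))
E
```

```text
t 0.68 pos [ 0.3558 -0.3667  0.2147] rot [179.53   0.39 -70.95] F [ 0.8 -1.   0.7] w 0.0616 | dp [-0.1816 -0.2098  0.0142] turn 0.0 rows>=7
```

View pics/ov.png

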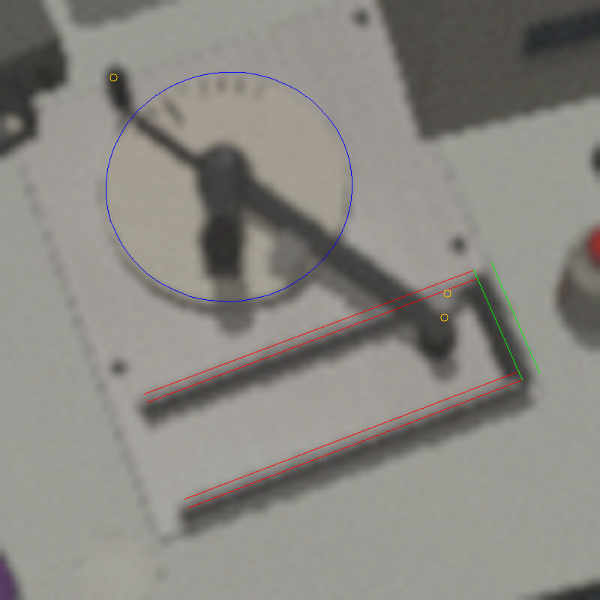

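The crop overlay shows peg and drum fitting, and the walls about 1 px off. I measure the offsets with edge profiles in both views.

Run:
```python
from r import *
I={n:cv2.cvtColor(cv2.imread(f'pics/{n}0.png'),cv2.COLOR_BGR2GRAY).astype(np.float32) for n in('top','scene')}
def prof(n,f,ss,ts,z):
    out=[]
    for s in ss:
        uv=np.array([proj(n,W(*f(s,t),z)) for t in ts],np.float32)
        out.append(cv2.remap(I[n],uv[:,0][None],uv[:,1][None],cv2.INTER_LINEAR).mean())
    return np.array(out)
def edges(n,name,f,ss,ts,z):
    p=prof(n,f,ss,ts,z);g=np.gradient(p)
    k=[i for i in range(1,len(g)-1) if abs(g[i])>3 and abs(g[i])>=abs(g[i-1]) and abs(g[i])>abs(g[i+1])]
    print(n,name,[(round(ss[i]*1000),round(float(g[i]),1)) for i in k])
for n in I:
  for lab,ts in(('left',np.linspace(.03,.07,15)),('right',np.linspace(-.08,-.04,15))):
    edges(n,'nearwall '+lab,lambda s,t:(s,t),np.arange(-.225,-.16,.002),ts,.044)
    edges(n,'farwall '+lab,lambda s,t:(s,t),np.arange(-.16,-.095,.002),ts,.044)
  edges(n,'endstop',lambda s,t:(t,s),np.arange(-.165,-.095,.002),np.linspace(-.185,-.165,10),.045)
  edges(n,'wall end',lambda s,t:(t,s),np.arange(.05,.13,.002),[-.193],.044)
  edges(n,'plate left',lambda s,t:(t,s),np.arange(.1,.14,.002),np.linspace(-.19,-.1,20),.008)
  edges(n,'plate near',lambda s,t:(s,t),np.arange(-.225,-.19,.002),np.linspace(.104,.115,5),.008)
  edges(n,'plate far',lambda s,t:(s,t),np.arange(.08,.13,.002),np.linspace(-.1,0,20),.008)
  edges(n,'drum far',lambda s,t:(s*np.cos(t),s*np.sin(t)),np.arange(.06,.1,.002),np.linspace(-.7,.2,20),.026)
```

```text
top nearwall left [(-213, -13.6), (-205, -7.5), (-195, 15.5)]
top farwall left [(-138, -17.4), (-124, 15.8), (-102, -3.4)]
top nearwall right [(-213, -14.5), (-197, 15.1), (-177, -3.0)]
top farwall right [(-138, -9.3), (-126, 7.2)]
top endstop [(-161, 13.8), (-129, -17.6), (-111, 23.1)]
top wall end [(106, 8.1), (120, -6.8)]
top plate left [(104, 5.1), (120, -4.9), (126, 3.1)]
top plate near [(-205, -9.0), (-197, 4.4)]Traceback (most recent call last):
  File "<stdin>", line 21, in <module>
  File "<stdin>", line 10, in edges
  File "<stdin>", line 6, in prof
  File "h.py", line 21, in proj
    p=env.camera_params(n); c=np.array(p['R'])@np.array(X)+np.array(p['t']); x,y=c[:2]/c[2]
ValueError: time passes only in moves, steps and waits
```

>>> {"fn": "carry_out", "kwargs": {
  "plan": [
    {"grip": 0.3,"dp": [-0.022,-0.0252,0],"rotation": [0,0,0]},
    {"grip": 0.3,"dp": [-0.022,-0.0252,0],"rotation": [0,0,0]},
    {"grip": 0.3,"dp": [-0.022,-0.0252,0],"rotation": [0,0,0]},
    {"grip": 0.3,"dp": [-0.022,-0.0252,0],"rotation": [0,0,0]},
    {"grip": 0.3,"dp": [-0.022,-0.0252,0],"rotation": [0,0,0]},
    {"grip": 0.3,"dp": [-0.022,-0.0252,0],"rotation": [0,0,0]},
    {"grip": 0.3,"dp": [-0.022,-0.0252,0],"rotation": [0,0,0]},
    {"grip": 0.3,"dp": [-0.022,-0.0252,0],"rotation": [0,0,0]}
  ]
}}

```text
time_s: 1.4
tool_pos: [0.4907, -0.1208, 0.2134]
tool_rot: [179.5, 0.6, -70.6]
force: [0.3, -0.4, -0.2]
grip_width: 0.0612
```

Run:
```python
from r import *
I={n:cv2.cvtColor(cv2.imread(f'pics/{n}0.png'),cv2.COLOR_BGR2GRAY).astype(np.float32) for n in('top','scene')}
def edges(n,name,f,ss,ts,z):
    uv=np.array([[proj(n,W(*f(s,t),z)) for t in ts] for s in ss],np.float32)
    p=cv2.remap(I[n],uv[...,0],uv[...,1],cv2.INTER_LINEAR).mean(1);g=np.gradient(p)
    k=[i for i in range(1,len(g)-1) if abs(g[i])>2.5 and abs(g[i])>=abs(g[i-1]) and abs(g[i])>abs(g[i+1])]
    print(n,name,[(round(ss[i]*1000),round(float(g[i]),1)) for i in k])
for n in I:
  for lab,ts in(('left',np.linspace(.03,.07,15)),('right',np.linspace(-.08,-.04,15))):
    if n=='scene':
      edges(n,'nearwall '+lab,lambda s,t:(s,t),np.arange(-.225,-.16,.002),ts,.044)
      edges(n,'farwall '+lab,lambda s,t:(s,t),np.arange(-.16,-.095,.002),ts,.044)
  if n=='scene':edges(n,'endstop',lambda s,t:(t,s),np.arange(-.165,-.095,.002),np.linspace(-.185,-.165,10),.045)
  edges(n,'plate left',lambda s,t:(t,s),np.arange(.1,.14,.002),np.linspace(-.19,-.1,20),.008)
  edges(n,'plate left far',lambda s,t:(t,s),np.arange(.1,.14,.002),np.linspace(-.05,.02,20),.008)
  edges(n,'plate far',lambda s,t:(s,t),np.arange(.08,.13,.002),np.linspace(-.1,-.05,20),.008)
  edges(n,'drum far',lambda s,t:(s*np.cos(t),s*np.sin(t)),np.arange(.06,.1,.002),np.linspace(-.7,.1,20),.026)
  edges(n,'drum left',lambda s,t:(s*np.cos(t),s*np.sin(t)),np.arange(.06,.1,.002),np.linspace(1,2,20),.026)
  edges(n,'drum right',lambda s,t:(s*np.cos(t),s*np.sin(t)),np.arange(.06,.1,.002),np.linspace(-1.9,-1.2,20),.026)
```

```text
top plate left [(104, 5.1), (120, -4.9), (126, 3.1)]
top plate left far [(118, -4.3), (126, 3.3)]
top plate far []
top drum far [(64, -2.6)]
top drum left [(80, -4.4), (86, 4.1)]
top drum right []Traceback (most recent call last):
  File "<stdin>", line 11, in <module>
  File "<stdin>", line 4, in edges
  File "h.py", line 21, in proj
    p=env.camera_params(n); c=np.array(p['R'])@np.array(X)+np.array(p['t']); x,y=c[:2]/c[2]
ValueError: time passes only in moves, steps and waits
```

```bash
sed -i 's/^def shot/_P={}\ndef cp(n):\n    if n not in _P: _P[n]=env.camera_params(n)\n    return _P[n]\ndef shot/; s/p=env.camera_params(n)/p=cp(n)/' h.py
cat > e.py <<'E'
from r import *
I={n:cv2.cvtColor(cv2.imread(f'pics/{n}0.png'),cv2.COLOR_BGR2GRAY).astype(np.float32) for n in('top','scene')}
def edges(n,name,f,ss,ts,z):
    uv=np.array([[proj(n,W(*f(s,t),z)) for t in ts] for s in ss],np.float32)
    p=cv2.remap(I[n],uv[...,0],uv[...,1],cv2.INTER_LINEAR).mean(1);g=np.gradient(p)
    k=[i for i in range(1,len(g)-1) if abs(g[i])>2 and abs(g[i])>=abs(g[i-1]) and abs(g[i])>abs(g[i+1])]
    print(n,name,[(round(ss[i]*1000),round(float(g[i]),1)) for i in k])
n='scene'
for lab,ts in(('left',np.linspace(.03,.07,15)),('right',np.linspace(-.08,-.04,15))):
  edges(n,'nearwall '+lab,lambda s,t:(s,t),np.arange(-.225,-.16,.002),ts,.044)
  edges(n,'farwall '+lab,lambda s,t:(s,t),np.arange(-.16,-.095,.002),ts,.044)
edges(n,'endstop',lambda s,t:(t,s),np.arange(-.165,-.095,.002),np.linspace(-.185,-.165,10),.045)
edges(n,'plate left',lambda s,t:(t,s),np.arange(.1,.14,.002),np.linspace(-.19,-.1,20),.008)
edges(n,'plate left far',lambda s,t:(t,s),np.arange(.1,.14,.002),np.linspace(-.05,.02,20),.008)
edges(n,'drum left',lambda s,t:(s*np.cos(t),s*np.sin(t)),np.arange(.06,.1,.002),np.linspace(1,2,20),.026)
edges(n,'drum far',lambda s,t:(s*np.cos(t),s*np.sin(t)),np.arange(.06,.1,.002),np.linspace(.1,.4,20),.026)
E
python3 e.py
```

```text
scene nearwall left [(-217, -13.8), (-195, 29.4)]
scene farwall left [(-150, -27.1), (-134, -2.5), (-124, 30.1), (-108, -13.0)]
scene nearwall right [(-217, -12.9), (-197, 32.5), (-187, -5.4), (-171, -23.9)]
scene farwall right [(-154, 8.7), (-146, -2.2), (-138, 2.0), (-124, 17.9), (-112, -5.4), (-104, -5.2)]
scene endstop [(-137, 2.2), (-123, -15.5), (-115, -7.5)]
scene plate left [(104, 7.4), (124, -19.3), (130, 21.1)]
scene plate left far [(122, -18.4), (130, 20.7)]
scene drum left [(84, -23.9)]
scene drum far [(78, 10.9), (94, -29.1)]
```

```bash
sed -i 's/^O=.*/O=np.array([.6236,-.0220]);YAW=5.3/' r.py
python3 - <<'E'
from r import *
go(W(.17*-np.cos(.5585),-.17*np.sin(.5585),.07))
E
```

```text
t 1.40 pos [ 0.4907 -0.1208  0.2134] rot [179.51   0.57 -70.57] F [ 0.3 -0.4 -0.2] w 0.0612 | dp [0.0046 0.0024 0.1434] turn 0.0 rows>=4
```

>>> {"fn": "carry_out", "kwargs": {
  "plan": [
    {"grip": 0.3,"dp": [0.0009,0.0005,0.0285],"rotation": [0,0,0]},
    {"grip": 0.3,"dp": [0.0009,0.0005,0.0285],"rotation": [0,0,0]},
    {"grip": 0.3,"dp": [0.0009,0.0005,0.0285],"rotation": [0,0,0]},
    {"grip": 0.3,"dp": [0.0009,0.0005,0.0285],"rotation": [0,0,0]},
    {"grip": 0.3,"dp": [0.0009,0.0005,0.0285],"rotation": [0,0,0]}
  ]
}}

```text
time_s: 1.82
tool_pos: [0.4995, -0.1142, 0.0731]
tool_rot: [-179.5, 0.2, -69.5]
force: [0.8, -0.5, -0.4]
grip_width: 0.0609
```

>>> {"fn": "carry_out", "kwargs": {
  "plan": [
    {"grip": 1,"dp": [0,0,0],"rotation": [0,0,0]},
    {"grip": 1,"dp": [0,0,0],"rotation": [0,0,0]},
    {"grip": 1,"dp": [0,0,0],"rotation": [0,0,0]},
    {"grip": 1,"dp": [0,0,0],"rotation": [0,0,0]},
    {"grip": 1,"dp": [0,0,0],"rotation": [0,0,0]},
    {"grip": 1,"dp": [0,0,0],"rotation": [0,0,0]}
  ],
  "force": 5
}}

```text
time_s: 2.32
tool_pos: [0.497, -0.1147, 0.0719]
tool_rot: [-179.8, 0.4, -69.5]
force: [1.5, -3.1, -2.8]
grip_width: 0.0293
```

```bash
cat >> r.py <<'E'
def A(q,z=.07): return W(-.17*np.cos(q-.5585),.17*np.sin(q-.5585),z)
E
python3 - <<'E'
from r import *
go(A(0))
a=shot('top','t2.png');b=shot('scene','s2.png')
x=cv2.resize(a[140:260,250:400],(600,480));y=cv2.resize(b[150:280,250:400],(600,520))
cv2.imwrite('pics/c2.png',y[:,:,::-1])
go(A(.349))
E
```

```text
t 2.32 pos [ 0.497  -0.1147  0.0719] rot [-179.84    0.41  -69.48] F [ 1.5 -3.1 -2.8] w 0.0293 | dp [0.0067 0.0118 0.0018] turn 0.0 rows>=1
t 2.42 pos [ 0.497  -0.1164  0.0718] rot [-179.87    0.28  -69.52] F [-0.9 -6.4  2.8] w 0.0210 | dp [-0.0536  0.0181  0.0021] turn 0.0 rows>=2
```

View pics/c2.png

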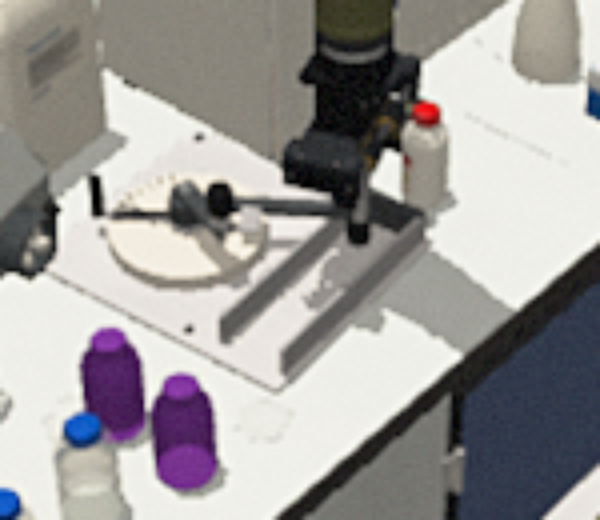

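The crop shows the open jaws around the post (about (358,215)), with the bottles untouched. The fingers are still closing, so I shift outward a little and finish the grip.

>>> {"fn": "carry_out", "kwargs": {
  "plan": [
    {"grip": 1,"dp": [0,0.004,0],"rotation": [0,0,0]},
    {"grip": 1,"dp": [0,0.004,0],"rotation": [0,0,0]},
    {"grip": 1,"dp": [0,0.002,0],"rotation": [0,0,0]},
    {"grip": 1,"dp": [0,0,0],"rotation": [0,0,0]}
  ]
}}

```text
time_s: 2.75
tool_pos: [0.4932, -0.1201, 0.0746]
tool_rot: [-179.1, -0.0, -69.5]
force: [1.8, -0.9, -5.1]
grip_width: 0.0178
```

Run:
```python
from r import *
go(A(0))
go(A(.349),-75)
```

```text
t 2.75 pos [ 0.4932 -0.1201  0.0746] rot [-1.791e+02 -3.000e-02 -6.953e+01] F [ 1.8 -0.9 -5.1] w 0.0178 | dp [0.0029 0.0063 0.0045] turn 0.0 rows>=1
t 2.75 pos [ 0.4932 -0.1201  0.0746] rot [-1.791e+02 -3.000e-02 -6.953e+01] F [ 1.8 -0.9 -5.1] w 0.0178 | dp [-0.0557  0.0133  0.0043] turn 5.5 rows>=2
```

>>> {"fn": "carry_out", "kwargs": {
  "plan": [
    {"grip": 1,"dp": [-0.0093,0.0022,0.0005],"rotation": [0,0,1]},
    {"grip": 1,"dp": [-0.0093,0.0022,0.0005],"rotation": [0,0,1]},
    {"grip": 1,"dp": [-0.0093,0.0022,0.0005],"rotation": [0,0,1]},
    {"grip": 1,"dp": [-0.0093,0.0022,0.0005],"rotation": [0,0,1]},
    {"grip": 1,"dp": [-0.0093,0.0022,0.0005],"rotation": [0,0,1]},
    {"grip": 1,"dp": [-0.0093,0.0022,0.0005],"rotation": [0,0,0]}
  ]
}}

```text
time_s: 3.25
tool_pos: [0.4713, -0.0845, 0.0745]
tool_rot: [-178.2, -1.3, -75.3]
force: [7.0, -5.1, -4.3]
grip_width: 0.0181
```

Run:
```python
from r import *
go(A(.349),-75)
b=shot('top','s3.png')
y=cv2.resize(b[155:225,262:332],(560,560),interpolation=cv2.INTER_CUBIC)
cv2.imwrite('pics/c3.png',y[:,:,::-1])
```

```text
t 3.25 pos [ 0.4713 -0.0845  0.0745] rot [-178.19   -1.28  -75.31] F [ 7.  -5.1 -4.3] w 0.0181 | dp [-0.0142  0.0068  0.004 ] turn -0.3 rows>=1
```

View pics/c3.png

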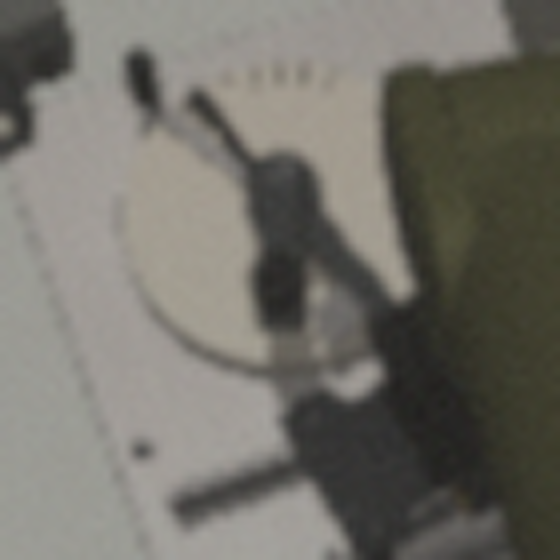

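The crop shows the pointer tip at crop (195,98), just short of the long mark. I push the last 14 mm and hold.

>>> {"fn": "carry_out", "kwargs": {
  "plan": [
    {"grip": 1,"dp": [-0.007,0.004,0.0015],"rotation": [0,0,0]},
    {"grip": 1,"dp": [-0.007,0.003,0.0015],"rotation": [0,0,0]},
    {"grip": 1,"dp": [-0.002,0,0],"rotation": [0,0,0]}
  ]
}}

```text
time_s: 3.55
tool_pos: [0.4655, -0.0736, 0.0746]
tool_rot: [-177.5, -1.9, -75.3]
force: [2.3, -3.2, -6.9]
grip_width: 0.018
```

Run:
```python
from r import *
go(A(.349),-75)
b=shot('top','s4.png'); s=shot('scene')
from math import *
# pointer azimuth: dark pixels on an arc round the pivot over the drum, r=60..70 mm, z=.036
for n,im in(('top',b),('scene',s)):
  g=cv2.cvtColor(im,cv2.COLOR_RGB2GRAY).astype(np.float32);qs=np.arange(0,.8,.02);o=[]
  for q in qs:
    uv=np.array([proj(n,W(r*cos(q-.5585),-r*sin(q-.5585),.036)) for r in(.045,.05,.055,.06)],np.float32)
    o.append(cv2.remap(g,uv[:,0][None],uv[:,1][None],1).mean())
  o=np.array(o);w=np.clip(np.median(o)-15-o,0,None);print(n,'q~',(w*qs).sum()/w.sum(),o.round()[::2])
```

```text
t 3.55 pos [ 0.4655 -0.0736  0.0746] rot [-177.55   -1.88  -75.31] F [ 2.3 -3.2 -6.9] w 0.0180 | dp [-0.0023  0.004   0.0044] turn -0.3 rows>=1
top q~ 0.2871892044486109 [129. 131. 135. 139. 135. 120.  98.  82.  91. 112. 133. 147. 153. 155.
 156. 156. 156. 156. 156. 155.]
scene q~ 0.24551252023100262 [199. 192. 183. 160. 136. 118. 102.  92. 116. 157. 199. 222. 234. 241.
 244. 240. 237. 235. 237. 238.]
```

Run:
```python
from r import *
from math import *
def run(n,im,lab,rs,z,lo=-.1,hi=.8):
  g=cv2.cvtColor(im,cv2.COLOR_BGR2GRAY).astype(np.float32);qs=np.arange(lo,hi,.02);o=[]
  for q in qs:
    uv=np.array([proj(n,W(r*cos(q-.5585),-r*sin(q-.5585),z)) for r in rs],np.float32)
    o.append(cv2.remap(g,uv[:,0][None],uv[:,1][None],1).mean())
  o=np.array(o);i=[k for k in range(1,len(o)-1) if o[k]<=o[k-1] and o[k]<o[k+1]]
  print(n,lab,[(round(qs[k],2),round(o[k])) for k in i])
P=(.045,.05,.055,.06)
for n in('top','scene'): run(n,cv2.imread(f'pics/{n}0.png'),'start ptr',P,.036); run(n,cv2.imread(f'pics/{n}0.png'),'ticks z26',(.072,.075,.078),.026); run(n,cv2.imread(f'pics/{n}0.png'),'long inner',(.064,.066,.068),.026)
run('top',cv2.imread('pics/s4.png'),'now',P,.036)
```

```text
top start ptr [(np.float64(-0.02), 77), (np.float64(0.28), 142), (np.float64(0.46), 157), (np.float64(0.64), 156), (np.float64(0.74), 156)]
top ticks z26 [(np.float64(0.02), 78), (np.float64(0.32), 127), (np.float64(0.48), 150), (np.float64(0.66), 141)]
top long inner [(np.float64(0.02), 77), (np.float64(0.32), 122), (np.float64(0.52), 157), (np.float64(0.66), 152)]
scene start ptr [(np.float64(-0.04), 28), (np.float64(0.48), 232), (np.float64(0.7), 231)]
scene ticks z26 [(np.float64(0.12), 36), (np.float64(0.46), 200), (np.float64(0.64), 218)]
scene long inner [(np.float64(0.14), 33), (np.float64(0.6), 230)]
top now [(np.float64(-0.02), 129), (np.float64(0.28), 82), (np.float64(0.58), 156), (np.float64(0.62), 156), (np.float64(0.76), 155)]
```

>>> {"fn": "carry_out", "kwargs": {
  "plan": [
    {"grip": 1,"dp": [-0.004,0.002,0],"rotation": [0,0,0]},
    {"grip": 1,"dp": [-0.002,0.001,0],"rotation": [0,0,0]},
    {"grip": 1,"dp": [0,0,0],"rotation": [0,0,0]},
    {"grip": 1,"dp": [0,0,0],"rotation": [0,0,0]},
    {"grip": 1,"dp": [0,0,0],"rotation": [0,0,0]},
    {"grip": 1,"dp": [0,0,0],"rotation": [0,0,0]},
    {"grip": 1,"dp": [0,0,0],"rotation": [0,0,0]},
    {"grip": 1,"dp": [0,0,0],"rotation": [0,0,0]}
  ]
}}

```text
time_s: 4.32
tool_pos: [0.4638, -0.0722, 0.0751]
tool_rot: [-177.3, -2.1, -75.5]
force: [4.0, -3.2, -3.7]
grip_width: 0.0181
```

```bash
cat >> r.py <<'E'
def arc(im,lab,m=(.045,.05,.055,.06),z=.036,lo=-.1,hi=1.2,n='top'):
  g=cv2.cvtColor(im,cv2.COLOR_RGB2GRAY).astype(np.float32);qs=np.arange(lo,hi,.01);o=[]
  for q in qs:
    uv=np.array([proj(n,W(r*np.cos(q-.5585),-r*np.sin(q-.5585),z)) for r in m],np.float32)
    o.append(cv2.remap(g,uv[:,0][None],uv[:,1][None],1).mean())
  o=np.array(o);print(lab,[(round(float(qs[k]),2),int(o[k])) for k in range(1,len(o)-1) if o[k]<=o[k-1] and o[k]<o[k+1] and o[k]<120])
E
python3 - <<'E'
from r import *
go(A(.349),-75)
arc(shot('top'),'now')
E
```

```text
t 4.32 pos [ 0.4638 -0.0722  0.0751] rot [-177.3    -2.07  -75.49] F [ 4.  -3.2 -3.7] w 0.0181 | dp [-0.0004  0.0027  0.0049] turn -0.5 rows>=1
now [(0.3, 83)]
```

>>> {"fn": "carry_out", "kwargs": {
  "plan": [
    {"grip": 1,"dp": [-0.001,0,0],"rotation": [0,0,0]},
    {"grip": 1,"dp": [0,0,0],"rotation": [0,0,0]},
    {"grip": 1,"dp": [0,0,0],"rotation": [0,0,0]},
    {"grip": 1,"dp": [0,0,0],"rotation": [0,0,0]},
    {"grip": 1,"dp": [0,0,0],"rotation": [0,0,0]},
    {"grip": 1,"dp": [0,0,0],"rotation": [0,0,0]},
    {"grip": 1,"dp": [0,0,0],"rotation": [0,0,0]},
    {"grip": 1,"dp": [0,0,0],"rotation": [0,0,0]}
  ]
}}

```text
time_s: 5.03
tool_pos: [0.4636, -0.0717, 0.0751]
tool_rot: [-177.3, -2.1, -75.5]
force: [3.3, -3.5, -3.8]
grip_width: 0.0179
```

>>> {"fn": "carry_out", "kwargs": {
  "plan": [
    {"grip": 1,"dp": [0,0,0],"rotation": [0,0,0]},
    {"grip": 1,"dp": [0,0,0],"rotation": [0,0,0]},
    {"grip": 1,"dp": [0,0,0],"rotation": [0,0,0]},
    {"grip": 1,"dp": [0,0,0],"rotation": [0,0,0]},
    {"grip": 1,"dp": [0,0,0],"rotation": [0,0,0]},
    {"grip": 1,"dp": [0,0,0],"rotation": [0,0,0]},
    {"grip": 1,"dp": [0,0,0],"rotation": [0,0,0]},
    {"grip": 1,"dp": [0,0,0],"rotation": [0,0,0]}
  ]
}}

```text
time_s: 5.7
tool_pos: [0.4636, -0.0717, 0.0751]
tool_rot: [-177.3, -2.1, -75.5]
force: [3.8, -3.0, -3.2]
grip_width: 0.018
```

Run:
```python
from r import *
arc(shot('top'),'now')
o=env.get_obs()
# chord of the arc to q=1.24, waypoint list in tool axes, turning
qs=np.linspace(.349,1.25,13)
go(A(qs[4]),-88,o);go(A(qs[8]),-102,o);go(A(1.25),-115,o);print([A(q).round(3) for q in qs[::2]])
yaw=np.linspace(-75.5,-115,13)
for i in range(12):
    y=np.radians(yaw[i]);d=A(qs[i+1])-A(qs[i]);print(np.round([np.cos(y)*d[0]+np.sin(y)*d[1],np.sin(y)*d[0]-np.cos(y)*d[1]],4))
```

```text
now [(0.31, 85)]
t 5.75 pos [ 0.4636 -0.0717  0.0751] rot [-177.3    -2.1   -75.51] F [ 3.8 -3.5 -2.7] w 0.0177 | dp [-0.0505 -0.0025  0.0034] turn 12.5 rows>=2
t 5.75 pos [ 0.4636 -0.0717  0.0751] rot [-177.3    -2.1   -75.51] F [ 3.8 -3.5 -2.7] w 0.0177 | dp [-0.0973 -0.0224  0.0026] turn 26.5 rows>=4
t 5.75 pos [ 0.4636 -0.0717  0.0751] rot [-177.3    -2.1   -75.51] F [ 3.8 -3.5 -2.7] w 0.0177 | dp [-0.1362 -0.0553  0.0027] turn 39.5 rows>=6
[array([ 0.461, -0.073,  0.07 ]), array([ 0.456, -0.048,  0.07 ]), array([ 0.454, -0.022,  0.07 ]), array([0.455, 0.003, 0.07 ]), array([0.461, 0.028, 0.07 ]), array([0.47 , 0.052, 0.07 ]), array([0.483, 0.074, 0.07 ])]
[-0.0128  0.0001]
[-0.0128 -0.0001]
[-0.0128 -0.0003]
[-0.0128 -0.0005]
[-0.0127 -0.0008]
[-0.0127 -0.001 ]
[-0.0127 -0.0012]
[-0.0127 -0.0014]
[-0.0127 -0.0017]
[-0.0126 -0.0019]
[-0.0126 -0.0021]
[-0.0125 -0.0023]
```

>>> {"fn": "carry_out", "kwargs": {
  "plan": [
    {"grip": 1,"dp": [-0.014,0.0005,0.0005],"rotation": [0,0,3.5]},
    {"grip": 1,"dp": [-0.014,0,0.0005],"rotation": [0,0,3.5]},
    {"grip": 1,"dp": [-0.014,0,0.0005],"rotation": [0,0,3.5]},
    {"grip": 1,"dp": [-0.014,0,0.0005],"rotation": [0,0,3.5]},
    {"grip": 1,"dp": [-0.014,-0.001,0.0005],"rotation": [0,0,3.5]},
    {"grip": 1,"dp": [-0.014,-0.001,0.0005],"rotation": [0,0,3.5]},
    {"grip": 1,"dp": [-0.014,-0.001,0.0005],"rotation": [0,0,3.5]},
    {"grip": 1,"dp": [-0.014,-0.001,0],"rotation": [0,0,3.5]}
  ]
}}

```text
time_s: 6.42
tool_pos: [0.4663, 0.0138, 0.0735]
tool_rot: [-175.8, -2.5, -105.8]
force: [3.6, -10.8, -3.1]
grip_width: 0.0833
```

Run:
```python
from r import *
o=env.get_obs()
go(A(1.0),-108,o);go(A(1.22),-113,o);go(A(1.25),-115,o)
```

```text
t 6.42 pos [0.4663 0.0138 0.0735] rot [-175.81   -2.51 -105.78] F [  3.6 -10.8  -3.1] w 0.0833 | dp [-0.0209  0.0086  0.0019] turn 2.2 rows>=1
t 6.42 pos [0.4663 0.0138 0.0735] rot [-175.81   -2.51 -105.78] F [  3.6 -10.8  -3.1] w 0.0833 | dp [-0.0576  0.0017  0.0008] turn 7.2 rows>=2
t 6.42 pos [0.4663 0.0138 0.0735] rot [-175.81   -2.51 -105.78] F [  3.6 -10.8  -3.1] w 0.0833 | dp [-0.0624  0.0001  0.0007] turn 9.2 rows>=2
```

The grip at 5 N was forced open by the damped arm. I regrip with 30 N.

>>> {"fn": "carry_out", "kwargs": {
  "plan": [
    {"grip": 1,"dp": [0,0,0],"rotation": [0,0,0]},
    {"grip": 1,"dp": [0,0,0],"rotation": [0,0,0]},
    {"grip": 1,"dp": [0,0,0],"rotation": [0,0,0]},
    {"grip": 1,"dp": [0,0,0],"rotation": [0,0,0]},
    {"grip": 1,"dp": [0,0,0],"rotation": [0,0,0]},
    {"grip": 1,"dp": [0,0,0],"rotation": [0,0,0]},
    {"grip": 1,"dp": [0,0,0],"rotation": [0,0,0]},
    {"grip": 1,"dp": [0,0,0],"rotation": [0,0,0]}
  ],
  "force": 30
}}

```text
time_s: 7.08
tool_pos: [0.457, -0.0056, 0.0745]
tool_rot: [-176.6, -4.6, -106.3]
force: [6.1, -5.0, -6.7]
grip_width: 0.018
```

Run:
```python
from r import *
o=env.get_obs()
go(A(1.0),-108,o);go(A(1.22),-113,o);go(A(1.25),-115,o)
arc(shot('top'),'now')
```

```text
t 7.08 pos [ 0.457  -0.0056  0.0745] rot [-176.57   -4.63 -106.34] F [ 6.1 -5.  -6.7] w 0.0180 | dp [-0.0422  0.0052  0.0008] turn 1.7 rows>=2
t 7.08 pos [ 0.457  -0.0056  0.0745] rot [-176.57   -4.63 -106.34] F [ 6.1 -5.  -6.7] w 0.0180 | dp [-0.0788 -0.0014 -0.0018] turn 6.7 rows>=2
t 7.08 pos [ 0.457  -0.0056  0.0745] rot [-176.57   -4.63 -106.34] F [ 6.1 -5.  -6.7] w 0.0180 | dp [-0.0837 -0.003  -0.0021] turn 8.7 rows>=3
now [(0.68, 85)]
```

>>> {"fn": "carry_out", "kwargs": {
  "plan": [
    {"grip": 1,"dp": [-0.012,0.001,0],"rotation": [-0.4,0.5,1]},
    {"grip": 1,"dp": [-0.012,0.001,0],"rotation": [-0.4,0.5,1]},
    {"grip": 1,"dp": [-0.012,0,0],"rotation": [-0.4,0.5,1]},
    {"grip": 1,"dp": [-0.012,0,0],"rotation": [-0.4,0.5,1]},
    {"grip": 1,"dp": [-0.012,0,0],"rotation": [-0.4,0.5,1]},
    {"grip": 1,"dp": [-0.012,0,0],"rotation": [-0.4,0.5,1]},
    {"grip": 1,"dp": [-0.012,-0.001,0],"rotation": [-0.4,0.5,1]},
    {"grip": 1,"dp": [-0.012,-0.001,0],"rotation": [-0.4,0.5,1]}
  ]
}}

```text
time_s: 7.8
tool_pos: [0.4665, 0.046, 0.073]
tool_rot: [179.8, -13.5, -117.1]
force: [-12.7, -7.1, 24.1]
grip_width: 0.0221
```

Run:
```python
from r import *
o=env.get_obs()
go(A(1.22),-113,o);go(A(1.25),-115,o)
arc(shot('top'),'now')
```

```text
t 7.80 pos [0.4665 0.046  0.073 ] rot [ 179.77  -13.54 -117.13] F [-12.7  -7.1  24.1] w 0.0221 | dp [-0.0273 -0.0016 -0.0035] turn -4.1 rows>=1
t 7.80 pos [0.4665 0.046  0.073 ] rot [ 179.77  -13.54 -117.13] F [-12.7  -7.1  24.1] w 0.0221 | dp [-0.0323 -0.0021 -0.0046] turn -2.1 rows>=1
now [(0.98, 79)]
```

>>> {"fn": "carry_out", "kwargs": {
  "plan": [
    {"grip": 1,"dp": [-0.006,0,0.002],"rotation": [0,-3.5,0]},
    {"grip": 1,"dp": [-0.006,0,0.001],"rotation": [0,-3.5,0]},
    {"grip": 1,"dp": [-0.006,0,0.001],"rotation": [0,-3.5,0]},
    {"grip": 1,"dp": [-0.006,0,0],"rotation": [0,-2,0]}
  ]
}}

```text
time_s: 8.18
tool_pos: [0.4736, 0.0605, 0.072]
tool_rot: [179.5, -2.1, -117.2]
force: [-2.4, -9.8, 4.2]
grip_width: 0.0174
```

```bash
python3 - <<'E'
s=open('r.py').read()
s=s.replace("    print('t %.2f'","    w3=(Ro.from_matrix(R).inv()*Ro.from_euler('xyz',[180,0,o['tool_rot'][2] if yaw is None else yaw],degrees=True)).as_rotvec(degrees=True)\n    print('t %.2f'").replace("'turn %.1f'%w,","'turn',w3.round(1),")
open('r.py','w').write(s)
E
python3 - <<'E'
from r import *
o=env.get_obs()
go(A(1.22),-115,o)
arc(shot('top'),'now')
E
```

```text
t 8.18 pos [0.4736 0.0605 0.072 ] rot [ 179.53   -2.12 -117.22] F [-2.4 -9.8  4.2] w 0.0174 | dp [-0.0113 -0.0019  0.0016] turn [ 0.5 -2.1 -2.2] rows>=1
now [(1.06, 80)]
```

>>> {"fn": "carry_out", "kwargs": {
  "plan": [
    {"grip": 1,"dp": [-0.006,-0.0005,0],"rotation": [0,-1,0]},
    {"grip": 1,"dp": [-0.006,-0.0005,0],"rotation": [0,-1,0]},
    {"grip": 1,"dp": [-0.006,-0.0005,0],"rotation": [0,-1,0]},
    {"grip": 1,"dp": [-0.006,-0.0005,0],"rotation": [0,-0.5,0]}
  ]
}}

```text
time_s: 8.57
tool_pos: [0.4762, 0.0657, 0.072]
tool_rot: [178.9, -0.3, -117.9]
force: [-2.9, -8.7, 6.3]
grip_width: 0.017
```

Run:
```python
from r import *
o=env.get_obs()
go(A(1.22),-115,o);go(A(1.09))
arc(shot('top'),'now')
```

```text
t 8.57 pos [0.4762 0.0657 0.072 ] rot [ 178.91   -0.29 -117.88] F [-2.9 -8.7  6.3] w 0.0170 | dp [-0.0054 -0.0019  0.0019] turn [ 1.1 -0.3 -2.9] rows>=1
t 8.57 pos [0.4762 0.0657 0.072 ] rot [ 178.91   -0.29 -117.88] F [-2.9 -8.7  6.3] w 0.0170 | dp [ 0.0166 -0.0015  0.002 ] turn [ 1.1 -0.3 -0. ] rows>=1
now [(0.02, 68), (1.09, 81)]
```

>>> {"fn": "carry_out", "kwargs": {
  "plan": [
    {"grip": 1,"dp": [-0.01,-0.0005,0],"rotation": [0,0,0]},
    {"grip": 1,"dp": [-0.01,-0.0005,0],"rotation": [0,0,0]},
    {"grip": 1,"dp": [-0.01,-0.0005,0],"rotation": [0,0,0]},
    {"grip": 1,"dp": [-0.01,-0.0005,0],"rotation": [0,0,0]}
  ]
}}

```text
time_s: 8.95
tool_pos: [0.483, 0.0785, 0.0716]
tool_rot: [178.1, -3.1, -118.8]
force: [-14.5, -21.0, 19.5]
grip_width: 0.0177
```

Run:
```python
from r import *
o=env.get_obs()
go(A(1.22),-115,o);go(A(1.09))
arc(shot('top'),'now')
```

```text
t 8.95 pos [0.483  0.0785 0.0716] rot [ 178.07   -3.07 -118.76] F [-14.5 -21.   19.5] w 0.0177 | dp [ 0.009  -0.0021  0.002 ] turn [ 2.  -3.  -3.8] rows>=1
t 8.95 pos [0.483  0.0785 0.0716] rot [ 178.07   -3.07 -118.76] F [-14.5 -21.   19.5] w 0.0177 | dp [ 0.0311 -0.002   0.0032] turn [ 1.9 -3.1 -0.1] rows>=1
now [(1.18, 82)]
```

>>> {"fn": "carry_out", "kwargs": {
  "plan": [
    {"grip": 1,"dp": [0.007,0,0],"rotation": [0,-1,0]},
    {"grip": 1,"dp": [0.007,0,0],"rotation": [0,-1,0]},
    {"grip": 1,"dp": [0.007,0,0],"rotation": [0,-1,0]},
    {"grip": 0.5,"dp": [0,0,0],"rotation": [0,0,0]},
    {"grip": 0.5,"dp": [0,0,0],"rotation": [0,0,0]},
    {"grip": 0.5,"dp": [0,0,0],"rotation": [0,0,0]},
    {"grip": 0.5,"dp": [0,0,0],"rotation": [0,0,0]},
    {"grip": 0.5,"dp": [0,0,0],"rotation": [0,0,0]}
  ]
}}

```text
time_s: 9.67
tool_pos: [0.4658, 0.0594, 0.0717]
tool_rot: [177.3, -0.8, -118.7]
force: [0.8, 0.6, -0.2]
grip_width: 0.0406
```

Run:
```python
from r import *
o=env.get_obs()
go(A(1.09),None,o)
arc(shot('top'),'now')
```

```text
t 9.67 pos [0.4658 0.0594 0.0717] rot [ 177.32   -0.77 -118.7 ] F [ 0.8  0.6 -0.2] w 0.0406 | dp [ 0.0061 -0.0079  0.0015] turn [ 2.7 -0.8 -0. ] rows>=1
now [(0.02, 62), (0.3, 67), (1.0, 85), (1.02, 85)]
```

>>> {"fn": "carry_out", "kwargs": {
  "plan": [
    {"grip": 0.5,"dp": [0,0,-0.03],"rotation": [0,0,0]},
    {"grip": 0.5,"dp": [0,0,-0.035],"rotation": [0,0,0]},
    {"grip": 0.5,"dp": [0,0,-0.035],"rotation": [0,0,-5]},
    {"grip": 0.5,"dp": [0,0,-0.035],"rotation": [0,0,-6]},
    {"grip": 0.5,"dp": [0.03,0,0],"rotation": [0,0,-7]},
    {"grip": 0.5,"dp": [0.03,0,0],"rotation": [0,0,-7]},
    {"grip": 0.5,"dp": [0.03,0,0],"rotation": [0,0,-7]},
    {"grip": 0.3,"dp": [0.03,0,0],"rotation": [0,0,-7]}
  ]
}}

```text
time_s: 10.38
tool_pos: [0.4577, -0.0479, 0.2128]
tool_rot: [177.2, 1.3, -79.0]
force: [1.1, -0.4, -0.2]
grip_width: 0.0457
```

```bash
cat >> r.py <<'E'
def caps(t=None,s=None):
  out={}
  for n in('top','scene'):
    h=cv2.cvtColor(shot(n,n+'_last.png'),cv2.COLOR_RGB2HSV)
    for c,lo,hi in(('b',(108,120,60),(122,255,255)),('r',(0,150,80),(6,255,255))):
      k,_,st,ce=cv2.connectedComponentsWithStats(cv2.inRange(h,lo,hi))
      out[n,c]=[ce[i] for i in range(1,k) if st[i,4]>9]
  for c in'br':
    for a in out['top',c]:
      for b in out['scene',c]:
        X,e=tri(ray('top',*a),ray('scene',*b))
        if e<.006 and .07<X[2]<.14 and .3<X[0]<.7: print(c,X.round(4),'e %.4f'%e,'px',a.round(),b.round())
E
python3 - <<'E'
from r import *
o=env.get_obs()
caps(); go([.5,-.235,.2],5.3,o);print(o['qpos'].round())
print('post pred',A(1.09),proj('top',A(1.09,.1)),proj('scene',A(1.09,.1)))
b=cv2.imread('pics/scene_last.png');t=cv2.imread('pics/top_last.png')
cv2.imwrite('pics/c5.png',np.hstack([cv2.resize(t[150:250,250:350],(400,400)),cv2.resize(b[160:260,270:370],(400,400))]))
E
```

```text
b [0.4472 0.2873 0.0984] e 0.0011 px [224. 242.] [270. 257.]
b [0.4351 0.389  0.0989] e 0.0001 px [196. 253.] [250. 276.]
r [ 0.498  -0.2311  0.1029] e 0.0015 px [361. 191.] [356. 178.]
t 10.38 pos [ 0.4577 -0.0479  0.2128] rot [177.16   1.33 -79.02] F [ 1.1 -0.4 -0.2] w 0.0457 | dp [ 0.192  -0.0063  0.008 ] turn [  1.3   3.2 -84.3] rows>=12
[ 37.  -1. -33. 106.  -1.  78. -75.]
post pred [0.46971971 0.05025549 0.07      ] [288.52461621 217.77988226] [313.36618417 217.75358187]
```

View pics/c5.png

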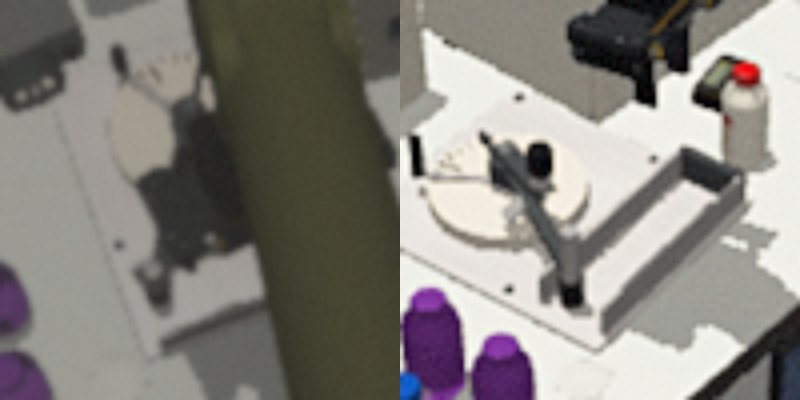

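The crop shows the arm caught open (post at crop (570,290) in the scene half) and the channel empty. Now for the red-cap bottle: turn first.

>>> {"fn": "carry_out", "kwargs": {
  "plan": [
    {"grip": 0.25,"dp": [0,0,0],"rotation": [0,0,-7]},
    {"grip": 0.25,"dp": [0,0,0],"rotation": [0,0,-7]},
    {"grip": 0.25,"dp": [0,0,0],"rotation": [0,0,-7]},
    {"grip": 0.25,"dp": [0,0,0],"rotation": [0,0,-7]},
    {"grip": 0.25,"dp": [0,0,0],"rotation": [0,0,-7]},
    {"grip": 0.25,"dp": [0,0,0],"rotation": [0,0,-7]},
    {"grip": 0.25,"dp": [0,0,0],"rotation": [0,0,-7]},
    {"grip": 0.25,"dp": [0,0,0],"rotation": [0,0,-7]}
  ],
  "force": 20
}}

```text
time_s: 11.15
tool_pos: [0.4576, -0.047, 0.2109]
tool_rot: [179.6, 3.5, -22.4]
force: [-0.5, 0.4, 0.1]
grip_width: 0.065
```

>>> {"fn": "carry_out", "kwargs": {
  "plan": [
    {"grip": 0.25,"dp": [0,0,0],"rotation": [0,0,-7]},
    {"grip": 0.25,"dp": [0,0,0],"rotation": [0,0,-7]},
    {"grip": 0.25,"dp": [0,0,0],"rotation": [0,0,-7]},
    {"grip": 0.25,"dp": [0,0,0],"rotation": [0,0,-5]}
  ]
}}

```text
time_s: 11.48
tool_pos: [0.4575, -0.0422, 0.2103]
tool_rot: [-178.6, 3.5, 4.5]
force: [-0.3, -0.5, -0.4]
grip_width: 0.0654
```

Run:
```python
from r import *
go([.501,-.233,.2],5.3)
```

```text
t 11.48 pos [ 0.4575 -0.0422  0.2103] rot [-178.64    3.46    4.47] F [-0.3 -0.5 -0.4] w 0.0654 | dp [0.0291 0.1938 0.004 ] turn [-1.4  3.5 -0.9] rows>=5
```

>>> {"fn": "carry_out", "kwargs": {
  "plan": [
    {"grip": 0.25,"dp": [0.005,0.034,0],"rotation": [-0.4,0.8,-0.2]},
    {"grip": 0.25,"dp": [0.005,0.034,0],"rotation": [-0.4,0.8,-0.2]},
    {"grip": 0.25,"dp": [0.005,0.034,0],"rotation": [-0.4,0.8,-0.2]},
    {"grip": 0.25,"dp": [0.005,0.034,0],"rotation": [-0.2,0.8,-0.2]},
    {"grip": 0.25,"dp": [0.005,0.034,0],"rotation": [0,0.5,-0.2]},
    {"grip": 0.25,"dp": [0.005,0.024,0],"rotation": [0,0,0]}
  ]
}}

```text
time_s: 11.98
tool_pos: [0.5096, -0.2246, 0.2073]
tool_rot: [-179.9, -0.3, 6.7]
force: [0.6, -0.2, 0.1]
grip_width: 0.065
```

Run:
```python
from r import *
go([.501,-.233,.045],5.3)
```

```text
t 11.98 pos [ 0.5096 -0.2246  0.2073] rot [-179.87   -0.33    6.72] F [ 0.6 -0.2  0.1] w 0.0650 | dp [-0.0105  0.0077  0.1622] turn [-0.1 -0.3  1.4] rows>=4
```

>>> {"fn": "carry_out", "kwargs": {
  "plan": [
    {"grip": 0.15,"dp": [-0.005,0.004,0.01],"rotation": [0,0,0.7]},
    {"grip": 0.15,"dp": [-0.005,0.004,0.02],"rotation": [0,0,0.7]},
    {"grip": 0.15,"dp": [0,0,0.03],"rotation": [0,0,0]},
    {"grip": 0.15,"dp": [0,0,0.01],"rotation": [0,0,0]}
  ]
}}

```text
time_s: 12.32
tool_pos: [0.5038, -0.2381, 0.136]
tool_rot: [-179.9, -0.6, 4.6]
force: [-0.7, 0.9, -0.3]
grip_width: 0.0731
```

Run:
```python
from r import *
go([.501,-.233,.045],5.3)
```

```text
t 12.32 pos [ 0.5038 -0.2381  0.136 ] rot [-179.92   -0.58    4.63] F [-0.7  0.9 -0.3] w 0.0731 | dp [-0.0033 -0.0052  0.091 ] turn [-0.1 -0.6 -0.7] rows>=3
```

>>> {"fn": "carry_out", "kwargs": {
  "plan": [
    {"grip": 0.15,"dp": [-0.0015,-0.002,0.025],"rotation": [0,0,0]},
    {"grip": 0.15,"dp": [-0.0015,-0.002,0.025],"rotation": [0,0,0]},
    {"grip": 0.15,"dp": [0,0,0.025],"rotation": [0,0,0]},
    {"grip": 0.15,"dp": [0,0,0.01],"rotation": [0,0,0]},
    {"grip": 0.15,"dp": [0,0,0],"rotation": [0,0,0]}
  ]
}}

```text
time_s: 12.73
tool_pos: [0.5015, -0.2284, 0.0469]
tool_rot: [-179.8, -0.4, 4.8]
force: [-0.1, -0.4, 0.5]
grip_width: 0.0745
```

>>> {"fn": "carry_out", "kwargs": {
  "plan": [
    {"grip": 1,"dp": [0,0,0],"rotation": [0,0,0]},
    {"grip": 1,"dp": [0,0,0],"rotation": [0,0,0]},
    {"grip": 1,"dp": [0,0,0],"rotation": [0,0,0]},
    {"grip": 1,"dp": [0,0,0],"rotation": [0,0,0]},
    {"grip": 1,"dp": [0,0,0],"rotation": [0,0,0]}
  ],
  "force": 20
}}

```text
time_s: 13.15
tool_pos: [0.5049, -0.2277, 0.0519]
tool_rot: [-179.9, -0.7, 4.9]
force: [1.5, 0.2, -0.0]
grip_width: 0.0487
```

```bash
cat >> r.py <<'E'
X0=-.157
E
python3 - <<'E'
from r import *
go(W(X0,-.09,.13),5.3)
E
```

```text
t 13.15 pos [ 0.5049 -0.2277  0.0519] rot [-179.89   -0.73    4.86] F [ 1.5  0.2 -0. ] w 0.0487 | dp [-0.0196 -0.1038 -0.0781] turn [-0.1 -0.7 -0.4] rows>=4
```

>>> {"fn": "carry_out", "kwargs": {
  "plan": [
    {"grip": 1,"dp": [0,0,-0.02],"rotation": [0,0,0]},
    {"grip": 1,"dp": [0,0,-0.025],"rotation": [0,0,0]},
    {"grip": 1,"dp": [0,0,-0.025],"rotation": [0,0,0]},
    {"grip": 1,"dp": [-0.003,-0.02,-0.01],"rotation": [0,0,0]},
    {"grip": 1,"dp": [-0.004,-0.025,0],"rotation": [0,0,0]},
    {"grip": 1,"dp": [-0.004,-0.025,0],"rotation": [0,0,0]},
    {"grip": 1,"dp": [-0.004,-0.015,0],"rotation": [0,0,0]}
  ]
}}

```text
time_s: 13.73
tool_pos: [0.4842, -0.1455, 0.1406]
tool_rot: [180.0, -1.2, 4.4]
force: [-0.1, 0.3, 0.5]
grip_width: 0.0038
```

Run:
```python
from r import *
go(W(-.158,-.086,.060),5.3)
```

```text
t 13.73 pos [ 0.4842 -0.1455  0.1406] rot [179.96  -1.21   4.38] F [-0.1  0.3  0.5] w 0.0038 | dp [-0.0099 -0.0241  0.0804] turn [ 0.  -1.2 -0.9] rows>=3
```

The width fell to 4 mm: the bottle slipped out. I look again.

Run:
```python
from r import *
caps()
b=cv2.imread('pics/scene_last.png');t=cv2.imread('pics/top_last.png')
cv2.imwrite('pics/c6.png',np.hstack([cv2.resize(t[150:250,280:380],(400,400)),cv2.resize(b[140:240,300:400],(400,400))]))
```

```text
b [0.4469 0.2878 0.0978] e 0.0007 px [224. 242.] [270. 257.]
b [0.435  0.3889 0.099 ] e 0.0003 px [196. 253.] [250. 276.]
```

View pics/c6.png

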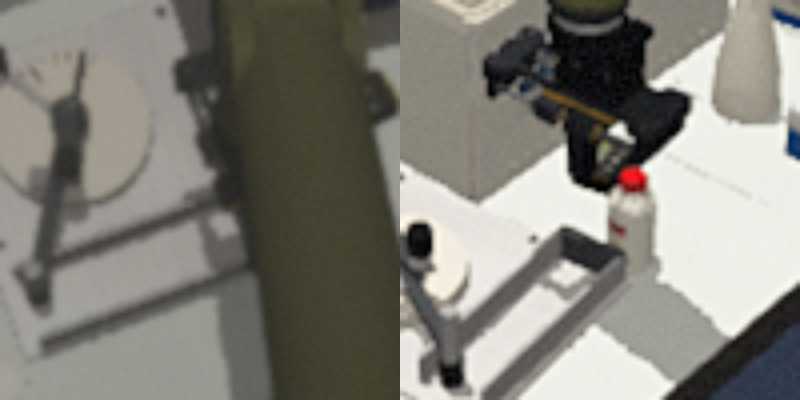

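The bottle still stands upright beside the end stop (scene px about (358,185)). I clear the view and measure again.

>>> {"fn": "carry_out", "kwargs": {
  "plan": [
    {"grip": 0.15,"dp": [0,-0.01,-0.035],"rotation": [0,0,0]},
    {"grip": 0.15,"dp": [0,-0.035,-0.02],"rotation": [0,0,0]},
    {"grip": 0.15,"dp": [0,-0.035,0],"rotation": [0,0,0]},
    {"grip": 0.15,"dp": [0,-0.035,0],"rotation": [0,0,0]},
    {"grip": 0.15,"dp": [0,-0.035,0],"rotation": [0,0,0]},
    {"grip": 0.15,"dp": [0,-0.02,0],"rotation": [0,0,0]}
  ]
}}

```text
time_s: 14.33
tool_pos: [0.4708, 0.019, 0.198]
tool_rot: [179.8, -1.3, 3.5]
force: [1.1, 0.2, 0.2]
grip_width: 0.0334
```

Run:
```python
from r import *
caps();o=env.get_obs();print(o['tool_pos'])
print(onz('scene',358,185,.103))
```

```text
b [0.4468 0.2875 0.0991] e 0.0005 px [224. 242.] [270. 257.]
b [0.4347 0.3887 0.0986] e 0.0004 px [196. 253.] [250. 276.]
r [ 0.4665 -0.2022  0.1064] e 0.0020 px [357. 200.] [358. 184.]
[0.4709451  0.01949823 0.1979158 ]
[ 0.46531666 -0.20142905  0.103     ]
```

Run:
```python
from r import *
go([.468,-.204,.15],5.3)
```

```text
t 14.43 pos [0.4709 0.0195 0.1979] rot [179.78  -1.3    3.7 ] F [-0.1 -0.6 -0.8] w 0.0417 | dp [-0.0185  0.2227  0.0484] turn [ 0.2 -1.3 -1.6] rows>=6
```

>>> {"fn": "carry_out", "kwargs": {
  "plan": [
    {"grip": 0.15,"dp": [-0.003,0.036,0],"rotation": [0,-0.2,-0.2]},
    {"grip": 0.15,"dp": [-0.003,0.036,0],"rotation": [0,-0.2,-0.2]},
    {"grip": 0.15,"dp": [-0.003,0.036,0],"rotation": [0,-0.2,-0.2]},
    {"grip": 0.15,"dp": [-0.003,0.036,0.01],"rotation": [0,-0.2,-0.2]},
    {"grip": 0.15,"dp": [-0.003,0.036,0.01],"rotation": [0,-0.2,-0.2]},
    {"grip": 0.15,"dp": [-0.003,0.036,0.01],"rotation": [0,-0.2,-0.2]},
    {"grip": 0.15,"dp": [0,0,0.01],"rotation": [0,0,0]},
    {"grip": 0.15,"dp": [0,0,0],"rotation": [0,0,0]}
  ]
}}

```text
time_s: 15.1
tool_pos: [0.4689, -0.2201, 0.1578]
tool_rot: [179.3, -0.2, 4.6]
force: [0.9, 0.9, -0.6]
grip_width: 0.0742
```

Run:
```python
from r import *
go([.468,-.204,.041],5.3)
```

```text
t 15.10 pos [ 0.4689 -0.2201  0.1578] rot [179.3   -0.18   4.63] F [ 0.9  0.9 -0.6] w 0.0742 | dp [ 1.000e-04 -1.750e-02  1.166e-01] turn [ 0.7 -0.2 -0.7] rows>=3
```

>>> {"fn": "carry_out", "kwargs": {
  "plan": [
    {"grip": 0.15,"dp": [0,-0.008,0.01],"rotation": [0.3,0,0]},
    {"grip": 0.15,"dp": [0,-0.007,0.015],"rotation": [0.3,0,0]},
    {"grip": 0.15,"dp": [0,-0.001,0.02],"rotation": [0,0,0]},
    {"grip": 0.15,"dp": [0,0,0.025],"rotation": [0,0,0]},
    {"grip": 0.15,"dp": [0,0,0.02],"rotation": [0,0,0]},
    {"grip": 0.15,"dp": [0,0,0.01],"rotation": [0,0,0]},
    {"grip": 0.15,"dp": [0,0,0],"rotation": [0,0,0]}
  ]
}}

```text
time_s: 15.68
tool_pos: [0.4676, -0.2031, 0.0535]
tool_rot: [179.9, -0.3, 4.5]
force: [-0.4, -0.1, 0.8]
grip_width: 0.074
```

Run:
```python
from r import *
go([.468,-.204,.041],5.3)
```

```text
t 15.68 pos [ 0.4676 -0.2031  0.0535] rot [179.9   -0.28   4.53] F [-0.4 -0.1  0.8] w 0.0740 | dp [0.0002 0.0009 0.0125] turn [ 0.1 -0.3 -0.8] rows>=1
```

>>> {"fn": "carry_out", "kwargs": {
  "plan": [
    {"grip": 0.15,"dp": [0,0,0.008],"rotation": [0,0,0]},
    {"grip": 0.15,"dp": [0,0,0.004],"rotation": [0,0,0]},
    {"grip": 1,"dp": [0,0,0.001],"rotation": [0,0,0]},
    {"grip": 1,"dp": [0,0,0],"rotation": [0,0,0]},
    {"grip": 1,"dp": [0,0,0],"rotation": [0,0,0]},
    {"grip": 1,"dp": [0,0,0],"rotation": [0,0,0]},
    {"grip": 1,"dp": [0,0,0],"rotation": [0,0,0]},
    {"grip": 1,"dp": [0,0,0],"rotation": [0,0,0]}
  ],
  "force": 25
}}

```text
time_s: 16.35
tool_pos: [0.4707, -0.203, 0.0437]
tool_rot: [179.7, -0.6, 4.6]
force: [0.4, 0.9, -1.5]
grip_width: 0.0464
```

>>> {"fn": "carry_out", "kwargs": {
  "plan": [
    {"grip": 1,"dp": [0,0,0],"rotation": [0,0,0]},
    {"grip": 1,"dp": [0,0,-0.015],"rotation": [0,0,0]},
    {"grip": 1,"dp": [0,0,-0.02],"rotation": [0,0,0]},
    {"grip": 1,"dp": [0,0,-0.02],"rotation": [0,0,0]},
    {"grip": 1,"dp": [0,0,-0.02],"rotation": [0,0,0]},
    {"grip": 1,"dp": [0,0,0],"rotation": [0,0,0]}
  ]
}}

```text
time_s: 16.85
tool_pos: [0.4675, -0.2018, 0.1189]
tool_rot: [179.9, -0.3, 4.6]
force: [0.6, -0.3, -1.4]
grip_width: 0.0465
```

Run:
```python
from r import *
go(W(-.158,-.09,.12),5.3)
```

```text
t 16.85 pos [ 0.4675 -0.2018  0.1189] rot [179.92  -0.29   4.62] F [ 0.6 -0.3 -1.4] w 0.0465 | dp [ 0.0132 -0.0747 -0.0011] turn [ 0.1 -0.3 -0.7] rows>=2
```

>>> {"fn": "carry_out", "kwargs": {
  "plan": [
    {"grip": 1,"dp": [0.003,-0.018,0],"rotation": [0,0,-0.2]},
    {"grip": 1,"dp": [0.003,-0.018,0],"rotation": [0,0,-0.2]},
    {"grip": 1,"dp": [0.003,-0.018,0],"rotation": [0,0,-0.2]},
    {"grip": 1,"dp": [0.002,-0.014,0],"rotation": [0,0,0]},
    {"grip": 1,"dp": [0,0,0],"rotation": [0,0,0]},
    {"grip": 1,"dp": [0,0,0],"rotation": [0,0,0]}
  ]
}}

```text
time_s: 17.35
tool_pos: [0.4714, -0.1324, 0.1159]
tool_rot: [179.9, -0.2, 5.0]
force: [0.5, 0.2, -2.3]
grip_width: 0.0463
```

Run:
```python
from r import *
go(W(-.158,-.09,.053),5.3)
caps()
```

```text
t 17.35 pos [ 0.4714 -0.1324  0.1159] rot [179.86  -0.23   5.05] F [ 0.5  0.2 -2.3] w 0.0463 | dp [ 0.0035 -0.0061  0.0629] turn [ 0.1 -0.2 -0.3] rows>=2
b [0.4469 0.2875 0.0984] e 0.0005 px [224. 242.] [270. 257.]
b [0.4351 0.389  0.0989] e 0.0001 px [196. 253.] [250. 276.]
```

>>> {"fn": "carry_out", "kwargs": {
  "plan": [
    {"grip": 1,"dp": [0.002,-0.003,0],"rotation": [0,0,0]},
    {"grip": 1,"dp": [0.001,-0.002,0.01],"rotation": [0,0,0]},
    {"grip": 1,"dp": [0,0,0.015],"rotation": [0,0,0]},
    {"grip": 1,"dp": [0,0,0.015],"rotation": [0,0,0]},
    {"grip": 1,"dp": [0,0,0.01],"rotation": [0,0,0]},
    {"grip": 1,"dp": [0,0,0.005],"rotation": [0,0,0]},
    {"grip": 1,"dp": [0,0,0],"rotation": [0,0,0]}
  ]
}}

```text
time_s: 18.03
tool_pos: [0.4742, -0.1323, 0.0559]
tool_rot: [179.8, -0.2, 4.5]
force: [0.4, -0.2, -1.7]
grip_width: 0.0461
```

Run:
```python
from r import *
go(W(-.158,-.09,.053),5.3)
```

```text
t 18.03 pos [ 0.4742 -0.1323  0.0559] rot [179.84  -0.25   4.5 ] F [ 0.4 -0.2 -1.7] w 0.0461 | dp [ 0.0008 -0.0061  0.0029] turn [ 0.2 -0.2 -0.8] rows>=1
```

>>> {"fn": "carry_out", "kwargs": {
  "plan": [
    {"grip": 1,"dp": [0,-0.003,0.002],"rotation": [0,0,0]},
    {"grip": 1,"dp": [0,-0.001,0.002],"rotation": [0,0,0]},
    {"grip": 0.2,"dp": [0,0,0],"rotation": [0,0,0]},
    {"grip": 0.2,"dp": [0,0,0],"rotation": [0,0,0]},
    {"grip": 0.2,"dp": [0,0,0],"rotation": [0,0,0]},
    {"grip": 0.2,"dp": [0,0,0],"rotation": [0,0,0]}
  ]
}}

```text
time_s: 18.53
tool_pos: [0.4763, -0.1288, 0.054]
tool_rot: [179.7, -0.5, 4.5]
force: [-0.2, 0.2, -0.2]
grip_width: 0.065
```

>>> {"fn": "carry_out", "kwargs": {
  "plan": [
    {"grip": 0.2,"dp": [0,0,-0.02],"rotation": [0,0,0]},
    {"grip": 0.2,"dp": [0,0,-0.03],"rotation": [0,0,0]},
    {"grip": 0.2,"dp": [0,0,-0.035],"rotation": [0,0,0]},
    {"grip": 0.2,"dp": [0,-0.02,-0.02],"rotation": [0,0,0]},
    {"grip": 0.2,"dp": [0,-0.04,0],"rotation": [0,0,0]},
    {"grip": 0.2,"dp": [0,-0.04,0],"rotation": [0,0,0]},
    {"grip": 0.2,"dp": [0,-0.04,0],"rotation": [0,0,0]},
    {"grip": 0.2,"dp": [0,-0.04,0],"rotation": [0,0,0]}
  ]
}}

```text
time_s: 19.2
tool_pos: [0.4657, 0.0462, 0.1677]
tool_rot: [179.4, -1.1, 3.3]
force: [1.1, 0.5, 0.2]
grip_width: 0.0699
```

```bash
cat >> r.py <<'E'
def H(X):
  a=np.radians(YAW);d=np.array(X[:2])-O;return np.array([np.cos(a)*d[0]+np.sin(a)*d[1],-np.sin(a)*d[0]+np.cos(a)*d[1]])
E
python3 - <<'E'
from r import *
o=env.get_obs();caps()
go([.450,.286,.16],5.3,o)
b=cv2.imread('pics/scene_last.png');t=cv2.imread('pics/top_last.png')
cv2.imwrite('pics/c7.png',np.hstack([cv2.resize(t[150:250,260:360],(400,400)),cv2.resize(b[160:260,280:380],(400,400))]))
E
```

```text
b [0.4465 0.2873 0.0986] e 0.0005 px [224. 242.] [270. 257.]
b [0.435  0.3888 0.0985] e 0.0007 px [196. 253.] [250. 276.]
r [ 0.4724 -0.1293  0.1107] e 0.0007 px [337. 203.] [345. 192.]
t 19.20 pos [0.4657 0.0462 0.1677] rot [179.42  -1.13   3.28] F [1.1 0.5 0.2] w 0.0699 | dp [-0.0021 -0.2404  0.0052] turn [ 0.6 -1.1 -2. ] rows>=6
```

View pics/c7.png

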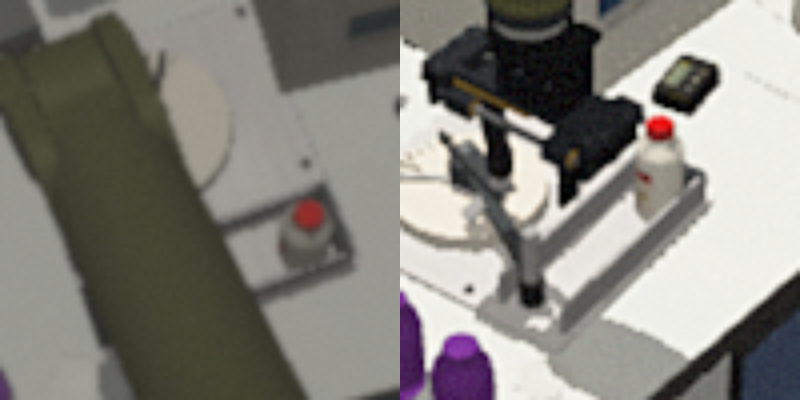

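The crop shows the red-cap bottle upright in the channel by the end stop and the arm still caught. Next: the nearer blue-cap bottle at (224,242) in the top view.

>>> {"fn": "carry_out", "kwargs": {
  "plan": [
    {"grip": 0.05,"dp": [0,-0.036,0],"rotation": [0.1,-0.2,-0.4]},
    {"grip": 0.05,"dp": [0,-0.036,0],"rotation": [0.1,-0.2,-0.4]},
    {"grip": 0.05,"dp": [0,-0.036,0],"rotation": [0.1,-0.2,-0.4]},
    {"grip": 0.05,"dp": [0,-0.036,0],"rotation": [0.1,-0.2,-0.4]},
    {"grip": 0.05,"dp": [0,-0.036,0],"rotation": [0.1,-0.2,-0.4]},
    {"grip": 0.05,"dp": [0,-0.03,0],"rotation": [0,0,0]},
    {"grip": 0.05,"dp": [0,0,0],"rotation": [0,0,0]},
    {"grip": 0.05,"dp": [0,0,0],"rotation": [0,0,0]}
  ]
}}

```text
time_s: 19.97
tool_pos: [0.4493, 0.2674, 0.1707]
tool_rot: [180.0, -0.7, 6.0]
force: [-0.1, -0.4, -0.7]
grip_width: 0.0828
```

Run:
```python
from r import *
go([.4505,.286,.041],5.3)
```

```text
t 19.97 pos [0.4493 0.2674 0.1707] rot [179.99  -0.72   5.99] F [-0.1 -0.4 -0.7] w 0.0828 | dp [ 0.0015 -0.0184  0.1297] turn [ 0.  -0.7  0.7] rows>=4
```

>>> {"fn": "carry_out", "kwargs": {
  "plan": [
    {"grip": 0.05,"dp": [0.001,-0.009,0.01],"rotation": [0,0,0.3]},
    {"grip": 0.05,"dp": [0.0005,-0.008,0.02],"rotation": [0,0,0.3]},
    {"grip": 0.05,"dp": [0,0,0.02],"rotation": [0,0,0]},
    {"grip": 0.05,"dp": [0,0,0.025],"rotation": [0,0,0]},
    {"grip": 0.05,"dp": [0,0,0.025],"rotation": [0,0,0]},
    {"grip": 0.05,"dp": [0,0,0.015],"rotation": [0,0,0]},
    {"grip": 0.05,"dp": [0,0,0.003],"rotation": [0,0,0]},
    {"grip": 0.05,"dp": [0,0,0],"rotation": [0,0,0]}
  ]
}}

```text
time_s: 20.63
tool_pos: [0.4587, 0.2752, 0.0505]
tool_rot: [179.7, -1.2, 4.7]
force: [0.5, -0.5, 0.1]
grip_width: 0.0827
```

Run:
```python
from r import *
go([.4505,.286,.041],5.3)
```

```text
t 20.63 pos [0.4587 0.2752 0.0505] rot [179.68  -1.2    4.69] F [ 0.5 -0.5  0.1] w 0.0827 | dp [-0.0075 -0.0115  0.0093] turn [ 0.3 -1.2 -0.6] rows>=1
```

>>> {"fn": "carry_out", "kwargs": {
  "plan": [
    {"grip": 0.05,"dp": [-0.004,-0.006,0.004],"rotation": [0,-0.5,0]},
    {"grip": 0.05,"dp": [-0.003,-0.005,0.003],"rotation": [0,-0.5,0]},
    {"grip": 0.05,"dp": [0,-0.001,0.001],"rotation": [0,0,0]},
    {"grip": 0.05,"dp": [0,0,0],"rotation": [0,0,0]}
  ]
}}

```text
time_s: 20.97
tool_pos: [0.4533, 0.2863, 0.0448]
tool_rot: [179.7, -0.4, 4.4]
force: [-0.1, 0.8, -0.3]
grip_width: 0.0826
```

Run:
```python
from r import *
go([.4505,.286,.041],5.3)
```

```text
t 20.97 pos [0.4533 0.2863 0.0448] rot [179.69  -0.38   4.45] F [-0.1  0.8 -0.3] w 0.0826 | dp [-0.0028  0.0001  0.0038] turn [ 0.3 -0.4 -0.9] rows>=1
```

>>> {"fn": "carry_out", "kwargs": {
  "plan": [
    {"grip": 0.05,"dp": [-0.002,0,0.003],"rotation": [0,0,0]},
    {"grip": 1,"dp": [0,0,0.001],"rotation": [0,0,0]},
    {"grip": 1,"dp": [0,0,0],"rotation": [0,0,0]},
    {"grip": 1,"dp": [0,0,0],"rotation": [0,0,0]},
    {"grip": 1,"dp": [0,0,0],"rotation": [0,0,0]},
    {"grip": 1,"dp": [0,0,0],"rotation": [0,0,0]},
    {"grip": 1,"dp": [0,0,0],"rotation": [0,0,0]},
    {"grip": 1,"dp": [0,0,0],"rotation": [0,0,0]}
  ],
  "force": 25
}}

```text
time_s: 21.63
tool_pos: [0.4519, 0.2873, 0.0424]
tool_rot: [179.7, -0.6, 4.5]
force: [-0.5, -0.4, -0.7]
grip_width: 0.055
```

>>> {"fn": "carry_out", "kwargs": {
  "plan": [
    {"grip": 1,"dp": [0,0,-0.015],"rotation": [0,0,0]},
    {"grip": 1,"dp": [0,0,-0.025],"rotation": [0,0,0]},
    {"grip": 1,"dp": [0,0,-0.03],"rotation": [0,0,0]},
    {"grip": 1,"dp": [0,0,-0.03],"rotation": [0,0,0]},
    {"grip": 1,"dp": [0,0,-0.03],"rotation": [0,0,0]},
    {"grip": 1,"dp": [0,0,0],"rotation": [0,0,0]}
  ]
}}

```text
time_s: 22.13
tool_pos: [0.4479, 0.286, 0.1738]
tool_rot: [179.6, -0.0, 4.6]
force: [0.9, 1.3, -1.5]
grip_width: 0.0548
```

Run:
```python
from r import *
go(W(-.158,-.034,.17),5.3)
```

```text
t 22.13 pos [0.4479 0.286  0.1738] rot [ 1.7959e+02 -4.0000e-02  4.5700e+00] F [ 0.9  1.3 -1.5] w 0.0548 | dp [-0.0069  0.357   0.0064] turn [ 0.4 -0.  -0.7] rows>=9
```

>>> {"fn": "carry_out", "kwargs": {
  "plan": [
    {"grip": 1,"dp": [0,0.02,0],"rotation": [0,0,0]},
    {"grip": 1,"dp": [0,0.032,0],"rotation": [0,0,0]},
    {"grip": 1,"dp": [0,0.032,0],"rotation": [0,0,0]},
    {"grip": 1,"dp": [0,0.032,0],"rotation": [0,0,0]},
    {"grip": 1,"dp": [0,0.032,0],"rotation": [0,0,0]},
    {"grip": 1,"dp": [0,0.032,0],"rotation": [0,0,0]},
    {"grip": 1,"dp": [0,0.032,0],"rotation": [0,0,0]},
    {"grip": 1,"dp": [0,0.032,0],"rotation": [0,0,0]}
  ]
}}

```text
time_s: 22.8
tool_pos: [0.4667, 0.043, 0.1738]
tool_rot: [179.9, -0.3, 5.6]
force: [0.6, 0.2, -0.8]
grip_width: 0.0548
```

Run:
```python
from r import *
go(W(-.158,-.034,.13),5.3)
```

```text
t 22.80 pos [0.4667 0.043  0.1738] rot [179.9   -0.27   5.58] F [ 0.6  0.2 -0.8] w 0.0548 | dp [-0.0085  0.1131  0.0439] turn [ 0.1 -0.3  0.3] rows>=3
```

>>> {"fn": "carry_out", "kwargs": {
  "plan": [
    {"grip": 1,"dp": [-0.002,0.025,0],"rotation": [0,0,0]},
    {"grip": 1,"dp": [-0.002,0.025,0],"rotation": [0,0,0]},
    {"grip": 1,"dp": [-0.002,0.02,0.005],"rotation": [0,0,0]},
    {"grip": 1,"dp": [-0.001,0.012,0.01],"rotation": [0,0,0]},
    {"grip": 1,"dp": [0,0.005,0.01],"rotation": [0,0,0]},
    {"grip": 1,"dp": [0,0,0.005],"rotation": [0,0,0]},
    {"grip": 1,"dp": [0,0,0],"rotation": [0,0,0]}
  ]
}}

```text
time_s: 23.38
tool_pos: [0.4649, -0.0571, 0.1373]
tool_rot: [179.8, 0.0, 4.8]
force: [0.1, 1.0, -1.8]
grip_width: 0.0549
```

Run:
```python
from r import *
go(W(-.158,-.034,.052),5.3)
```

```text
t 23.38 pos [ 0.4649 -0.0571  0.1373] rot [1.7978e+02 2.0000e-02 4.8400e+00] F [ 0.1  1.  -1.8] w 0.0549 | dp [0.0034 0.0134 0.0854] turn [ 0.2  0.  -0.5] rows>=3
```

>>> {"fn": "carry_out", "kwargs": {
  "plan": [
    {"grip": 1,"dp": [0.002,0.007,0.005],"rotation": [0,0,-0.2]},
    {"grip": 1,"dp": [0.001,0.005,0.01],"rotation": [0,0,-0.2]},
    {"grip": 1,"dp": [0,0.001,0.012],"rotation": [0,0,0]},
    {"grip": 1,"dp": [0,0,0.006],"rotation": [0,0,0]},
    {"grip": 1,"dp": [0,0,0],"rotation": [0,0,0]}
  ]
}}

```text
time_s: 23.8
tool_pos: [0.4703, -0.0657, 0.1009]
tool_rot: [179.9, 0.0, 5.8]
force: [-0.6, 0.9, -0.9]
grip_width: 0.0548
```

Run:
```python
from r import *
go(W(-.158,-.034,.052),5.3)
```

```text
t 23.80 pos [ 0.4703 -0.0657  0.1009] rot [1.7989e+02 1.0000e-02 5.8300e+00] F [-0.6  0.9 -0.9] w 0.0548 | dp [-0.0014  0.0045  0.0489] turn [0.1 0.  0.5] rows>=2
```

>>> {"fn": "carry_out", "kwargs": {
  "plan": [
    {"grip": 1,"dp": [-0.001,0.003,0.006],"rotation": [0,0,0.2]},
    {"grip": 1,"dp": [0,0.001,0.01],"rotation": [0,0,0]},
    {"grip": 1,"dp": [0,0,0.01],"rotation": [0,0,0]},
    {"grip": 1,"dp": [0,0,0.01],"rotation": [0,0,0]},
    {"grip": 1,"dp": [0,0,0.007],"rotation": [0,0,0]},
    {"grip": 1,"dp": [0,0,0.003],"rotation": [0,0,0]},
    {"grip": 1,"dp": [0,0,0],"rotation": [0,0,0]}
  ]
}}

```text
time_s: 24.38
tool_pos: [0.4714, -0.0691, 0.0506]
tool_rot: [179.9, -0.2, 5.8]
force: [0.9, -0.2, -1.1]
grip_width: 0.0549
```

Run:
```python
from r import *
go(W(-.158,-.034,.052),5.3)
```

```text
t 24.38 pos [ 0.4714 -0.0691  0.0506] rot [ 1.7989e+02 -1.6000e-01  5.7500e+00] F [ 0.9 -0.2 -1.1] w 0.0549 | dp [-0.0021  0.0012 -0.0014] turn [ 0.1 -0.2  0.5] rows>=1
```

>>> {"fn": "carry_out", "kwargs": {
  "plan": [
    {"grip": 0.15,"dp": [0,0,0],"rotation": [0,0,0]},
    {"grip": 0.15,"dp": [0,0,0],"rotation": [0,0,0]},
    {"grip": 0.15,"dp": [0,0,0],"rotation": [0,0,0]},
    {"grip": 0.15,"dp": [0,0,0],"rotation": [0,0,0]},
    {"grip": 0.15,"dp": [0,0,-0.01],"rotation": [0,0,0]},
    {"grip": 0.15,"dp": [0,0,-0.03],"rotation": [0,0,0]},
    {"grip": 0.15,"dp": [0,0,-0.035],"rotation": [0,0,0]},
    {"grip": 0.15,"dp": [0,0,-0.035],"rotation": [0,0,0]}
  ]
}}

```text
time_s: 25.05
tool_pos: [0.4659, -0.0677, 0.1605]
tool_rot: [-179.8, 0.6, 5.8]
force: [0.8, -1.3, 0.3]
grip_width: 0.0737
```

>>> {"fn": "carry_out", "kwargs": {
  "plan": [
    {"grip": 0.1,"dp": [0,-0.036,0],"rotation": [0,0,0]},
    {"grip": 0.1,"dp": [0,-0.036,0],"rotation": [0,0,0]},
    {"grip": 0.1,"dp": [0,-0.036,0],"rotation": [0,0,0]},
    {"grip": 0.1,"dp": [0,-0.036,0],"rotation": [0,0,0]},
    {"grip": 0.1,"dp": [0,-0.036,0],"rotation": [0,0,0]},
    {"grip": 0.1,"dp": [0,-0.036,0],"rotation": [0,0,0]},
    {"grip": 0.1,"dp": [0,-0.036,0],"rotation": [0,0,0]},
    {"grip": 0.05,"dp": [0,-0.036,0],"rotation": [0,0,0]}
  ]
}}

```text
time_s: 25.72
tool_pos: [0.4477, 0.2205, 0.1797]
tool_rot: [179.4, -1.3, 4.7]
force: [2.2, -0.5, 0.3]
grip_width: 0.0804
```

Run:
```python
from r import *
o=env.get_obs();caps()
go([.439,.387,.16],5.3,o)
```

```text
b [ 0.4709 -0.069   0.1048] e 0.0007 px [321. 209.] [335. 201.]
b [0.4352 0.3888 0.0979] e 0.0001 px [196. 253.] [250. 276.]
r [ 0.4731 -0.1295  0.1095] e 0.0004 px [337. 203.] [345. 192.]
t 25.72 pos [0.4477 0.2205 0.1797] rot [179.41  -1.26   4.65] F [ 2.2 -0.5  0.3] w 0.0804 | dp [ 0.0044 -0.1669  0.0181] turn [ 0.6 -1.3 -0.7] rows>=5
```

>>> {"fn": "carry_out", "kwargs": {
  "plan": [
    {"grip": 0.05,"dp": [0.001,-0.03,0],"rotation": [0.2,-0.4,-0.2]},
    {"grip": 0.05,"dp": [0.001,-0.03,0],"rotation": [0.2,-0.4,-0.2]},
    {"grip": 0.05,"dp": [0.001,-0.03,0],"rotation": [0.2,-0.4,-0.2]},
    {"grip": 0.05,"dp": [0.001,-0.025,0.005],"rotation": [0,0,0]},
    {"grip": 0.05,"dp": [0,-0.02,0.005],"rotation": [0,0,0]},
    {"grip": 0.05,"dp": [0,-0.01,0],"rotation": [0,0,0]},
    {"grip": 0.05,"dp": [0,0,0],"rotation": [0,0,0]},
    {"grip": 0.05,"dp": [0,0,0],"rotation": [0,0,0]}
  ]
}}

```text
time_s: 26.48
tool_pos: [0.4373, 0.3752, 0.1759]
tool_rot: [-179.9, -0.3, 5.8]
force: [1.0, -0.7, -1.1]
grip_width: 0.0828
```

Run:
```python
from r import *
go([.439,.387,.041],5.3)
```

```text
t 26.48 pos [0.4373 0.3752 0.1759] rot [-179.86   -0.34    5.82] F [ 1.  -0.7 -1.1] w 0.0828 | dp [ 0.002  -0.0112  0.135 ] turn [-0.1 -0.3  0.5] rows>=4
```

>>> {"fn": "carry_out", "kwargs": {
  "plan": [
    {"grip": 0.05,"dp": [0,-0.006,0.01],"rotation": [0,0,0]},
    {"grip": 0.05,"dp": [0,-0.005,0.02],"rotation": [0,0,0]},
    {"grip": 0.05,"dp": [-0.001,-0.001,0.02],"rotation": [0,0,0]},
    {"grip": 0.05,"dp": [-0.001,-0.001,0.025],"rotation": [0,0,0]},
    {"grip": 0.05,"dp": [-0.001,-0.001,0.025],"rotation": [0,0,0]},
    {"grip": 0.05,"dp": [-0.001,-0.001,0.015],"rotation": [0,0,0]},
    {"grip": 0.05,"dp": [0,0,0.007],"rotation": [0,0,0]},
    {"grip": 0.05,"dp": [0,0,0],"rotation": [0,0,0]}
  ]
}}

```text
time_s: 27.15
tool_pos: [0.4397, 0.3812, 0.0492]
tool_rot: [179.8, -0.8, 5.0]
force: [-0.1, 0.3, 0.9]
grip_width: 0.0829
```

Run:
```python
from r import *
go([.439,.387,.041],5.3)
```

```text
t 27.15 pos [0.4397 0.3812 0.0492] rot [179.77  -0.83   5.02] F [-0.1  0.3  0.9] w 0.0829 | dp [-0.0003 -0.0059  0.0082] turn [ 0.2 -0.8 -0.3] rows>=1
```

>>> {"fn": "carry_out", "kwargs": {
  "plan": [
    {"grip": 0.05,"dp": [0,-0.003,0.004],"rotation": [0,-0.4,0]},
    {"grip": 0.05,"dp": [0,-0.002,0.003],"rotation": [0,-0.3,0]},
    {"grip": 1,"dp": [0,-0.001,0.001],"rotation": [0,0,0]},
    {"grip": 1,"dp": [0,0,0],"rotation": [0,0,0]},
    {"grip": 1,"dp": [0,0,0],"rotation": [0,0,0]},
    {"grip": 1,"dp": [0,0,0],"rotation": [0,0,0]},
    {"grip": 1,"dp": [0,0,0],"rotation": [0,0,0]},
    {"grip": 1,"dp": [0,0,0],"rotation": [0,0,0]}
  ],
  "force": 25
}}

```text
time_s: 27.82
tool_pos: [0.4422, 0.3882, 0.0447]
tool_rot: [179.9, -0.4, 4.8]
force: [0.7, -0.0, -2.1]
grip_width: 0.0548
```

>>> {"fn": "carry_out", "kwargs": {
  "plan": [
    {"grip": 1,"dp": [0,0,0],"rotation": [0,0,0]},
    {"grip": 1,"dp": [0,0,-0.015],"rotation": [0,0,0]},
    {"grip": 1,"dp": [0,0,-0.025],"rotation": [0,0,0]},
    {"grip": 1,"dp": [0,0,-0.03],"rotation": [0,0,0]},
    {"grip": 1,"dp": [0,0,-0.03],"rotation": [0,0,0]},
    {"grip": 1,"dp": [0,0,-0.03],"rotation": [0,0,0]},
    {"grip": 1,"dp": [0,0,0],"rotation": [0,0,0]}
  ]
}}

```text
time_s: 28.4
tool_pos: [0.4391, 0.3868, 0.1815]
tool_rot: [179.7, -0.1, 5.0]
force: [-0.0, 1.1, -1.2]
grip_width: 0.0548
```

Run:
```python
from r import *
go(W(-.158,.030,.17),5.3)
```

```text
t 28.40 pos [0.4391 0.3868 0.1815] rot [ 1.797e+02 -7.000e-02  4.980e+00] F [-0.   1.1 -1.2] w 0.0548 | dp [-0.0099  0.394   0.0135] turn [ 0.3 -0.1 -0.3] rows>=10
```

>>> {"fn": "carry_out", "kwargs": {
  "plan": [
    {"grip": 1,"dp": [0,0.02,0],"rotation": [0,0,0]},
    {"grip": 1,"dp": [0,0.034,0],"rotation": [0,0,0]},
    {"grip": 1,"dp": [0,0.034,0],"rotation": [0,0,0]},
    {"grip": 1,"dp": [0,0.034,0],"rotation": [0,0,0]},
    {"grip": 1,"dp": [0,0.034,0],"rotation": [0,0,0]},
    {"grip": 1,"dp": [-0.001,0.034,0],"rotation": [0,0,0]},
    {"grip": 1,"dp": [-0.001,0.034,0],"rotation": [0,0,0]},
    {"grip": 1,"dp": [-0.001,0.034,0],"rotation": [0,0,0]}
  ]
}}

```text
time_s: 29.07
tool_pos: [0.4568, 0.1328, 0.1877]
tool_rot: [-179.8, -0.6, 6.2]
force: [1.0, 0.6, -2.1]
grip_width: 0.0551
```

>>> {"fn": "carry_out", "kwargs": {
  "plan": [
    {"grip": 1,"dp": [-0.001,0.034,0],"rotation": [0,0,0]},
    {"grip": 1,"dp": [-0.001,0.034,0],"rotation": [0,0,0]},
    {"grip": 1,"dp": [0,0.02,0],"rotation": [0,0,0]},
    {"grip": 1,"dp": [0,0.01,0],"rotation": [0,0,0]},
    {"grip": 1,"dp": [0,0,0],"rotation": [0,0,0]},
    {"grip": 1,"dp": [0,0,0],"rotation": [0,0,0]}
  ]
}}

```text
time_s: 29.57
tool_pos: [0.4638, 0.0225, 0.1893]
tool_rot: [179.8, -0.7, 5.6]
force: [-0.0, 0.2, -1.8]
grip_width: 0.0543
```

Run:
```python
from r import *
go(W(-.158,.028,.052),5.3)
t=shot('top','t8.png');b=shot('scene','s8.png')
cv2.imwrite('pics/c8.png',np.hstack([cv2.resize(t[150:250,260:360],(400,400)),cv2.resize(b[160:260,280:380],(400,400))])[:,:,::-1])
```

```text
t 29.57 pos [0.4638 0.0225 0.1893] rot [179.85  -0.67   5.62] F [-0.   0.2 -1.8] w 0.0543 | dp [-0.0047  0.0307  0.1373] turn [ 0.2 -0.7  0.3] rows>=4
```

View pics/c8.png

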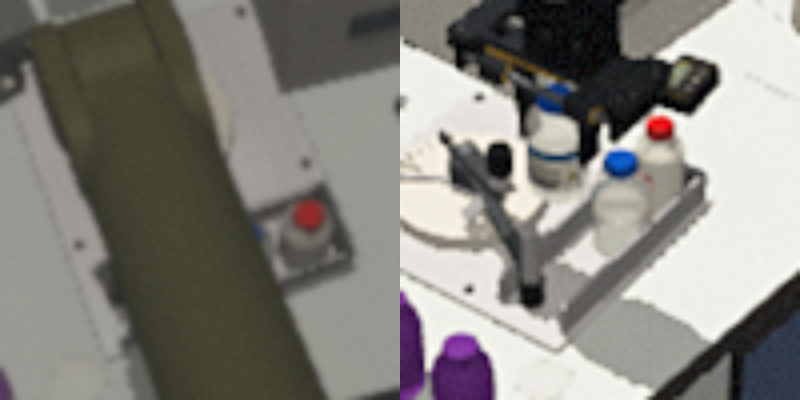

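The crop shows two bottles upright in the channel and the third held above it. I lower it into the free slot by the roller.

>>> {"fn": "carry_out", "kwargs": {
  "plan": [
    {"grip": 1,"dp": [-0.002,0.014,0.005],"rotation": [0,-0.3,0.1]},
    {"grip": 1,"dp": [-0.001,0.012,0.015],"rotation": [0,-0.3,0.1]},
    {"grip": 1,"dp": [-0.001,0.003,0.02],"rotation": [0,0,0]},
    {"grip": 1,"dp": [0,0,0.02],"rotation": [0,0,0]},
    {"grip": 1,"dp": [0,0,0.015],"rotation": [0,0,0]},
    {"grip": 1,"dp": [0,0,0.005],"rotation": [0,0,0]},
    {"grip": 1,"dp": [0,0,0],"rotation": [0,0,0]}
  ]
}}

```text
time_s: 30.25
tool_pos: [0.464, -0.0015, 0.1057]
tool_rot: [179.9, -0.1, 6.5]
force: [0.1, 0.4, -1.8]
grip_width: 0.0546
```

Run:
```python
from r import *
go(W(-.157,.028,.052),5.3)
```

```text
t 30.25 pos [ 0.464  -0.0015  0.1057] rot [ 1.7987e+02 -1.1000e-01  6.5300e+00] F [ 0.1  0.4 -1.8] w 0.0546 | dp [-0.0003  0.007   0.0537] turn [ 0.1 -0.1  1.2] rows>=2
```

>>> {"fn": "carry_out", "kwargs": {
  "plan": [
    {"grip": 1,"dp": [0,0.003,0.004],"rotation": [0,0,0.5]},
    {"grip": 1,"dp": [0,0.0015,0.01],"rotation": [0,0,0.3]},
    {"grip": 1,"dp": [0,0,0.012],"rotation": [0,0,0]},
    {"grip": 1,"dp": [0,0,0.012],"rotation": [0,0,0]},
    {"grip": 1,"dp": [0,0,0.008],"rotation": [0,0,0]},
    {"grip": 1,"dp": [0,0,0.003],"rotation": [0,0,0]},
    {"grip": 1,"dp": [0,0,0],"rotation": [0,0,0]}
  ]
}}

```text
time_s: 30.83
tool_pos: [0.4684, -0.0065, 0.0564]
tool_rot: [179.8, -0.5, 5.7]
force: [-0.0, -0.3, -2.6]
grip_width: 0.0549
```

Run:
```python
from r import *
go(W(-.157,.029,.052),5.3)
```

```text
t 30.83 pos [ 0.4684 -0.0065  0.0564] rot [179.76  -0.49   5.72] F [-0.  -0.3 -2.6] w 0.0549 | dp [-0.0039  0.0007  0.0044] turn [ 0.2 -0.5  0.4] rows>=1
```

>>> {"fn": "carry_out", "kwargs": {
  "plan": [
    {"grip": 1,"dp": [-0.002,0,0.003],"rotation": [0,0,0]},
    {"grip": 1,"dp": [-0.001,0,0.002],"rotation": [0,0,0]},
    {"grip": 1,"dp": [0,0,0.001],"rotation": [0,0,0]},
    {"grip": 1,"dp": [0,0,0],"rotation": [0,0,0]}
  ]
}}

```text
time_s: 31.17
tool_pos: [0.4668, -0.0067, 0.053]
tool_rot: [179.7, -0.6, 5.7]
force: [-0.1, -0.3, -2.0]
grip_width: 0.055
```

Run:
```python
from r import *
go(W(-.157,.029,.052),5.3)
```

```text
t 31.17 pos [ 0.4668 -0.0067  0.053 ] rot [179.68  -0.61   5.72] F [-0.1 -0.3 -2. ] w 0.0550 | dp [-0.0023  0.0007  0.001 ] turn [ 0.3 -0.6  0.4] rows>=1
```

>>> {"fn": "carry_out", "kwargs": {
  "plan": [
    {"grip": 0.22,"dp": [0,0,0.001],"rotation": [0,0,0]},
    {"grip": 0.22,"dp": [0,0,0],"rotation": [0,0,0]},
    {"grip": 0.22,"dp": [0,0,0],"rotation": [0,0,0]},
    {"grip": 0.22,"dp": [0,0,0],"rotation": [0,0,0]},
    {"grip": 0.22,"dp": [0,0,-0.01],"rotation": [0,0,0]},
    {"grip": 0.22,"dp": [0,0,-0.03],"rotation": [0,0,0]},
    {"grip": 0.22,"dp": [0,0,-0.035],"rotation": [0,0,0]},
    {"grip": 0.22,"dp": [0,0,-0.035],"rotation": [0,0,0]}
  ]
}}

```text
time_s: 31.83
tool_pos: [0.4611, -0.0055, 0.1618]
tool_rot: [180.0, -0.0, 5.8]
force: [0.3, -0.5, 0.7]
grip_width: 0.0679
```

>>> {"fn": "carry_out", "kwargs": {
  "plan": [
    {"grip": 0.3,"dp": [0,0.03,-0.01],"rotation": [0,0,0]},
    {"grip": 0.3,"dp": [0,0.04,0],"rotation": [0,0,0]},
    {"grip": 0.3,"dp": [0,0.04,0],"rotation": [0,0,0]},
    {"grip": 0.3,"dp": [0,0.04,0],"rotation": [0,0,0]},
    {"grip": 0.3,"dp": [0,0.04,0],"rotation": [0,0,0]},
    {"grip": 0.3,"dp": [0,0.03,0],"rotation": [0,0,0]},
    {"grip": 0.3,"dp": [0,0,0],"rotation": [0,0,0]}
  ]
}}

```text
time_s: 32.42
tool_pos: [0.4936, -0.2314, 0.1922]
tool_rot: [179.1, -1.5, 6.5]
force: [-0.7, -1.0, -0.2]
grip_width: 0.0608
```

Run:
```python
from r import *
o=env.get_obs();caps()
t=cv2.imread('pics/top_last.png');b=cv2.imread('pics/scene_last.png')
for n,im,(x0,y0,x1,y1) in(('top',t,(285,165,315,205)),('scene',b,(290,185,320,215))):
  g=cv2.cvtColor(im,cv2.COLOR_BGR2GRAY)[y0:y1,x0:x1]
  k,l,st,ce=cv2.connectedComponentsWithStats((g<(55 if n=='top' else 40)).astype(np.uint8))
  print(n,[((ce[i]+[x0,y0]).round(1).tolist(),st[i].tolist()) for i in range(1,k) if st[i,4]>8])
go([.568,-.006,.17],5.3,o)
cv2.imwrite('pics/c9.png',np.hstack([cv2.resize(t[155:235,265:345],(400,400),interpolation=2),cv2.resize(b[165:245,280:360],(400,400),interpolation=2)]))
```

```text
b [ 0.4707 -0.069   0.1058] e 0.0007 px [321. 209.] [335. 200.]
b [ 0.4662 -0.0064  0.1047] e 0.0010 px [304. 214.] [325. 209.]
r [ 0.4726 -0.129   0.1106] e 0.0010 px [337. 203.] [344. 192.]
top [([296.3, 190.4], [9, 22, 6, 8, 35])]
scene [([304.4, 199.6], [12, 11, 6, 8, 43]), ([294.0, 203.9], [3, 17, 4, 4, 10])]
t 32.42 pos [ 0.4936 -0.2314  0.1922] rot [179.13  -1.49   6.47] F [-0.7 -1.  -0.2] w 0.0608 | dp [ 0.0987 -0.2159  0.0215] turn [ 0.9 -1.5  1.2] rows>=6
```

View pics/c9.png

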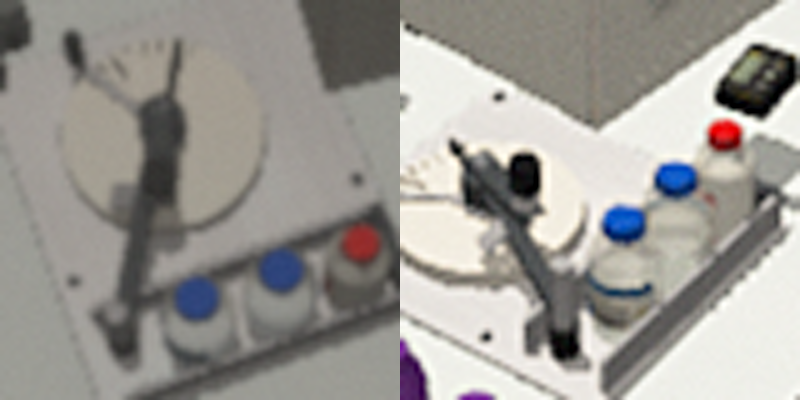

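The crop shows three bottles upright in the channel, the arm caught, and the knob at scene (304.4,199.6) / top (296.3,190.4).

Run:
```python
from r import *
X,e=tri(ray('top',296.3,190.4),ray('scene',304.4,199.6));print(X,e,H(X),H([.5678,-.0057]))
go([X[0]+.002,X[1]-.002,.17],5.3)
```

```text
[ 0.5634415  -0.00216358  0.10067678] 0.0018349406466255421 [-0.058069    0.02530849] [-0.0540558   0.02138459]
t 32.52 pos [ 0.4941 -0.2251  0.192 ] rot [179.32  -1.48   6.78] F [ 0.1  0.5 -0.5] w 0.0608 | dp [ 0.0963 -0.2113  0.022 ] turn [ 0.7 -1.5  1.5] rows>=6
```

>>> {"fn": "carry_out", "kwargs": {
  "plan": [
    {"grip": 0.3,"dp": [0.015,-0.034,0],"rotation": [0.1,-0.3,0.2]},
    {"grip": 0.3,"dp": [0.015,-0.034,0],"rotation": [0.1,-0.3,0.2]},
    {"grip": 0.3,"dp": [0.015,-0.034,0],"rotation": [0.1,-0.3,0.2]},
    {"grip": 0.3,"dp": [0.015,-0.034,0],"rotation": [0.1,-0.3,0.2]},
    {"grip": 0.3,"dp": [0.015,-0.034,0],"rotation": [0,0,0.2]},
    {"grip": 0.3,"dp": [0.01,-0.02,0.01],"rotation": [0,0,0]},
    {"grip": 0.3,"dp": [0,0,0.01],"rotation": [0,0,0]},
    {"grip": 0.3,"dp": [0,0,0],"rotation": [0,0,0]}
  ]
}}

```text
time_s: 33.18
tool_pos: [0.557, -0.0033, 0.1757]
tool_rot: [180.0, -0.5, 6.5]
force: [-0.8, -0.5, 0.3]
grip_width: 0.0611
```

Run:
```python
from r import *
go([.566,-.005,.088],5.3)
```

```text
t 33.18 pos [ 0.557  -0.0033  0.1757] rot [179.98  -0.47   6.52] F [-0.8 -0.5  0.3] w 0.0611 | dp [0.008  0.0027 0.0877] turn [ 0.  -0.5  1.2] rows>=3
```

>>> {"fn": "carry_out", "kwargs": {
  "plan": [
    {"grip": 0.3,"dp": [0.005,0.001,0.005],"rotation": [0,0,0.5]},
    {"grip": 0.3,"dp": [0.004,0.001,0.01],"rotation": [0,0,0.3]},
    {"grip": 0.3,"dp": [0,0,0.012],"rotation": [0,0,0]},
    {"grip": 0.3,"dp": [0,0,0.008],"rotation": [0,0,0]},
    {"grip": 0.3,"dp": [0,0,0],"rotation": [0,0,0]}
  ]
}}

```text
time_s: 33.6
tool_pos: [0.5659, -0.0061, 0.1384]
tool_rot: [179.9, -0.5, 5.6]
force: [-1.2, 0.2, -0.1]
grip_width: 0.0609
```

Run:
```python
from r import *
go([.566,-.005,.088],5.3)
```

```text
t 33.60 pos [ 0.5659 -0.0061  0.1384] rot [179.85  -0.45   5.56] F [-1.2  0.2 -0.1] w 0.0609 | dp [-0.0002 -0.0012  0.0504] turn [ 0.1 -0.5  0.3] rows>=2
```

>>> {"fn": "carry_out", "kwargs": {
  "plan": [
    {"grip": 0.3,"dp": [0,0,0.012],"rotation": [0,0,0]},
    {"grip": 0.3,"dp": [0,0,0.015],"rotation": [0,0,0]},
    {"grip": 0.3,"dp": [0,0,0.012],"rotation": [0,0,0]},
    {"grip": 0.3,"dp": [0,0,0.005],"rotation": [0,0,0]},
    {"grip": 0.3,"dp": [0,0,0],"rotation": [0,0,0]}
  ]
}}

```text
time_s: 34.02
tool_pos: [0.5653, -0.0104, 0.0892]
tool_rot: [179.8, -0.3, 5.2]
force: [-1.2, -0.3, -0.7]
grip_width: 0.0611
```

>>> {"fn": "carry_out", "kwargs": {
  "plan": [
    {"grip": 1,"dp": [0,0,0],"rotation": [0,0,0]},
    {"grip": 1,"dp": [0,0,0],"rotation": [0,0,0]},
    {"grip": 1,"dp": [0,0,0],"rotation": [0,0,0]},
    {"grip": 1,"dp": [0,0,0],"rotation": [0,0,0]},
    {"grip": 1,"dp": [0,0,0],"rotation": [0,0,0]},
    {"grip": 1,"dp": [0,0,0],"rotation": [0,0,0]},
    {"grip": 1,"dp": [0,0,0],"rotation": [0,0,0]},
    {"grip": 1,"dp": [0,0,0],"rotation": [0,0,0]}
  ],
  "force": 20
}}

```text
time_s: 34.68
tool_pos: [0.5653, -0.0106, 0.0909]
tool_rot: [179.8, -0.3, 5.2]
force: [0.7, -0.2, -2.1]
grip_width: 0.0251
```

>>> {"fn": "carry_out", "kwargs": {
  "plan": [
    {"grip": 1,"dp": [0,0,-0.008],"rotation": [0,0,0]},
    {"grip": 1,"dp": [0,0,-0.008],"rotation": [0,0,0]},
    {"grip": 1,"dp": [0,0,-0.006],"rotation": [0,0,0]},
    {"grip": 1,"dp": [0,0,-0.004],"rotation": [0,0,0]},
    {"grip": 1,"dp": [0,0,-0.003],"rotation": [0,0,0]},
    {"grip": 1,"dp": [0,0,-0.003],"rotation": [0,0,0]}
  ]
}}

```text
time_s: 35.18
tool_pos: [0.5649, -0.0101, 0.1146]
tool_rot: [-179.9, -0.4, 5.2]
force: [11.4, 1.7, -27.0]
grip_width: 0.0252
```

Run:
```python
from r import *
go([.566,-.005,.088],5.3);arc(shot('top'),'q')
```

```text
t 35.18 pos [ 0.5649 -0.0101  0.1146] rot [-179.91   -0.41    5.21] F [ 11.4   1.7 -27. ] w 0.0252 | dp [ 0.0013 -0.005   0.0266] turn [-0.1 -0.4 -0.1] rows>=1
q [(0.3, 42)]
```

>>> {"fn": "carry_out", "kwargs": {
  "plan": [
    {"grip": 1,"dp": [0,0,0.001],"rotation": [0,0,0]},
    {"grip": 1,"dp": [0,0,0],"rotation": [0,0,0]},
    {"grip": 1,"dp": [0,0,0],"rotation": [0,0,0]},
    {"grip": 1,"dp": [0,0,0],"rotation": [0,0,0]},
    {"grip": 1,"dp": [0,0,0],"rotation": [0,0,0]},
    {"grip": 1,"dp": [0,0,0],"rotation": [0,0,0]},
    {"grip": 1,"dp": [0,0,0],"rotation": [0,0,0]},
    {"grip": 1,"dp": [0,0,0],"rotation": [0,0,0]}
  ]
}}

```text
time_s: 35.9
tool_pos: [0.5653, -0.0101, 0.1144]
tool_rot: [-179.9, -0.5, 5.2]
force: [2.8, 1.2, -8.3]
grip_width: 0.0252
```

>>> {"fn": "carry_out", "kwargs": {
  "plan": [
    {"grip": 0.4,"dp": [0,0,0],"rotation": [0,0,0]},
    {"grip": 0.4,"dp": [0,0,0],"rotation": [0,0,0]},
    {"grip": 0.4,"dp": [0,0,0],"rotation": [0,0,0]},
    {"grip": 0.4,"dp": [0,0,0],"rotation": [0,0,0]},
    {"grip": 0.4,"dp": [0,0,-0.03],"rotation": [0,0,0]},
    {"grip": 0.4,"dp": [0,0,-0.03],"rotation": [0,0,0]},
    {"grip": 0.4,"dp": [0,0,-0.03],"rotation": [0,0,0]}
  ]
}}

```text
time_s: 36.48
tool_pos: [0.5607, -0.0104, 0.2041]
tool_rot: [-179.8, 0.2, 5.2]
force: [0.5, -0.7, -0.3]
grip_width: 0.0514
```

>>> {"fn": "carry_out", "kwargs": {
  "plan": [
    {"grip": 0.4,"dp": [0,0.036,0],"rotation": [0,0,0]},
    {"grip": 0.4,"dp": [0,0.036,0],"rotation": [0,0,0]},
    {"grip": 0.4,"dp": [0,0.036,0],"rotation": [0,0,0]},
    {"grip": 0.4,"dp": [0,0.036,0],"rotation": [0,0,0]},
    {"grip": 0.4,"dp": [0,0.036,0],"rotation": [0,0,0]},
    {"grip": 0.4,"dp": [0,0.036,0],"rotation": [0,0,0]},
    {"grip": 0.4,"dp": [0,0,0],"rotation": [0,0,0]}
  ]
}}

```text
time_s: 37.07
tool_pos: [0.5889, -0.23, 0.2196]
tool_rot: [179.6, -1.0, 5.9]
force: [-2.0, -1.9, -0.1]
grip_width: 0.0522
```

Run:
```python
from r import *
o=env.get_obs();caps();print(o['tool_pos'],o['grip_width'])
t=cv2.imread('pics/top_last.png');b=cv2.imread('pics/scene_last.png')
arc(t,'ptr');arc(b,'ptr s',n='scene')
cv2.imwrite('pics/c10.png',np.hstack([cv2.resize(t[155:235,265:345],(400,400),interpolation=2),cv2.resize(b[165:245,270:350],(400,400),interpolation=2)]))
```

```text
b [ 0.4822 -0.0824  0.1073] e 0.0007 px [323. 205.] [335. 197.]
b [ 0.4736 -0.0288  0.1064] e 0.0010 px [310. 211.] [327. 205.]
r [ 0.4751 -0.1342  0.1101] e 0.0011 px [338. 202.] [345. 191.]
[ 0.58888558 -0.2299504   0.21964761] 0.05223281263856104
ptr [(0.76, 85)]
ptr s [(0.72, 71)]
```

View pics/c10.png

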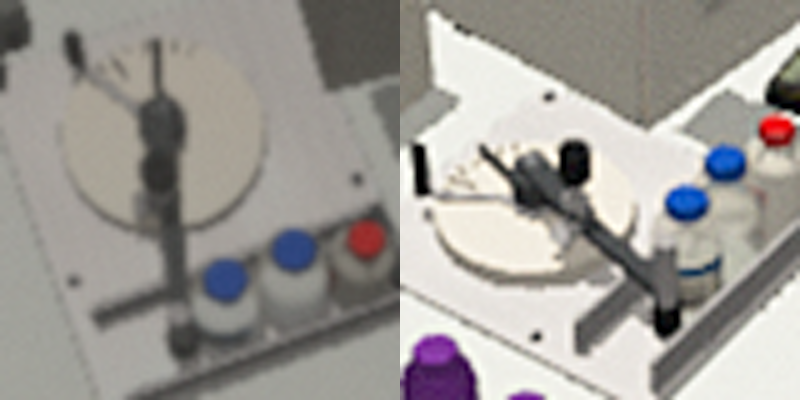

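The crop shows the arm swung in and pressing the row, all bottles upright, and the knob dropped. Pointer reads about 0.76 raw, roughly 0.81 corrected. I now measure the peg and the grey box beside it for clearance.

Run:
```python
from r import *
for k,a,b in(('box R corner',T(345,70),S(152,95)),('box disc',T(290,108),S(130,178)),('box near-left top',T(255,100),S(95,150))):
    X,e=tri(ray('top',*a),ray('scene',*b));print(k,X.round(3),round(e,4))
C=lambda u,v,x0,y0:(x0+(u-2)/5,y0+(v-2)/5)
X,e=tri(ray('top',*C(72,36,265,155)),ray('scene',*C(419-400,148,270,165)));print('peg top',X.round(4),round(e,4))
for r,n in((.09,'peg'),):
  for m in(0,.81): print(n,m,W(r*np.cos(m-.5585),-r*np.sin(m-.5585)).round(4))
go([.697,.033,.15],5.3)
print('box R on z=.1,.05',onz('top',*T(345,70),.1),onz('top',*T(345,70),.05))
```

```text
box R corner [0.701 0.068 0.119] 0.0262
box disc [0.695 0.122 0.058] 0.0059
box near-left top [0.694 0.153 0.111] 0.0181
peg top [0.7034 0.0306 0.0722] 0.0001
peg 0 [0.6952 0.0325 0.    ]
peg 0.81 [ 0.7125 -0.0362  0.    ]
t 37.17 pos [ 0.5898 -0.2216  0.22  ] rot [179.94  -1.1    6.29] F [ 0.3  0.8 -0.4] w 0.0522 | dp [ 0.1331 -0.2414  0.0722] turn [ 0.1 -1.1  1. ] rows>=7
box R on z=.1,.05 [0.6976009  0.06087841 0.1       ] [0.72073847 0.06093429 0.05      ]
```

>>> {"fn": "carry_out", "kwargs": {
  "plan": [
    {"grip": 0.4,"dp": [0.018,-0.033,0],"rotation": [0,-0.3,0.2]},
    {"grip": 0.4,"dp": [0.018,-0.033,0],"rotation": [0,-0.3,0.2]},
    {"grip": 0.4,"dp": [0.018,-0.033,0],"rotation": [0,-0.2,0.2]},
    {"grip": 0.4,"dp": [0.018,-0.033,0],"rotation": [0,0,0.2]},
    {"grip": 0.4,"dp": [0.018,-0.033,0],"rotation": [0,0,0.2]},
    {"grip": 0.4,"dp": [0.018,-0.033,0],"rotation": [0,0,0]},
    {"grip": 0.4,"dp": [0.01,-0.02,0],"rotation": [0,0,0]},
    {"grip": 0.4,"dp": [0,0,0],"rotation": [0,0,0]}
  ]
}}

```text
time_s: 37.83
tool_pos: [0.6281, -0.071, 0.1977]
tool_rot: [174.1, 8.2, -0.4]
force: [-0.2, 0.8, -0.6]
grip_width: 0.0512
```

Run:
```python
from r import *
go([.701,.026,.062],5.3)
```

```text
t 37.83 pos [ 0.6281 -0.071   0.1977] rot [174.13   8.21  -0.36] F [-0.2  0.8 -0.6] w 0.0512 | dp [ 0.0909 -0.1096  0.1134] turn [ 5.5  8.5 -5.2] rows>=5
```

Run:
```python
from r import *
o=env.get_obs();print(o['qpos'].round(1),o['joint_velocities'].round(1),o['force'].round(1))
```

```text
[ 23.8  26.3 -32.2  79.6  18.5  87.1  -9.1] [-0.5 -1.2  0.1  1.   0.3  1.5  0.6] [-0.2  0.8 -0.6]
```

>>> {"fn": "carry_out", "kwargs": {
  "plan": [
    {"grip": 0.4,"dp": [0,0,0],"rotation": [2.5,4,-2.5]},
    {"grip": 0.4,"dp": [0,0,0],"rotation": [2,3,-2]},
    {"grip": 0.4,"dp": [0,0,0],"rotation": [0,0,0]}
  ]
}}

```text
time_s: 38.08
tool_pos: [0.6283, -0.0603, 0.197]
tool_rot: [179.4, 1.3, 5.6]
force: [0.6, -0.5, 0.3]
grip_width: 0.0522
```

Run:
```python
from r import *
o=env.get_obs();print(o['qpos'].round(1),o['force'].round(1))
go([.701,.026,.2],5.3)
```

```text
[ 30.   21.3 -35.1  85.9  12.9  78.   -0.6] [ 0.6 -0.5  0.3]
t 38.08 pos [ 0.6283 -0.0603  0.197 ] rot [179.45   1.3    5.63] F [ 0.6 -0.5  0.3] w 0.0522 | dp [ 0.0807 -0.0787 -0.0056] turn [0.6 1.3 0.3] rows>=3
```

>>> {"fn": "carry_out", "kwargs": {
  "plan": [
    {"grip": 0.4,"dp": [0.012,-0.012,0],"rotation": [0.1,0.2,0]},
    {"grip": 0.4,"dp": [0.012,-0.012,0],"rotation": [0.1,0.2,0]},
    {"grip": 0.4,"dp": [0.012,-0.012,0],"rotation": [0.1,0.2,0]},
    {"grip": 0.4,"dp": [0.012,-0.012,0],"rotation": [0,0.2,0]},
    {"grip": 0.4,"dp": [0.012,-0.012,0],"rotation": [0,0,0]},
    {"grip": 0.4,"dp": [0.012,-0.012,0],"rotation": [0,0,0]},
    {"grip": 0.4,"dp": [0,0,0],"rotation": [0,0,0]}
  ]
}}

```text
time_s: 38.67
tool_pos: [0.6972, 0.0296, 0.1985]
tool_rot: [179.6, 0.6, 5.4]
force: [-0.9, 0.1, -0.1]
grip_width: 0.0525
```

Run:
```python
from r import *
o=env.get_obs();print(o['qpos'].round(1))
go([.701,.026,.062],5.3)
```

```text
[ 19.4  29.3 -35.3  75.7  17.   80.8 -10. ]
t 38.67 pos [0.6972 0.0296 0.1985] rot [179.55   0.56   5.37] F [-0.9  0.1 -0.1] w 0.0525 | dp [0.0048 0.0029 0.1364] turn [0.4 0.6 0.1] rows>=4
```

Good. I lower toward the peg in two stages.

>>> {"fn": "carry_out", "kwargs": {
  "plan": [
    {"grip": 0.4,"dp": [0.003,0.002,0.01],"rotation": [0.2,0.3,0]},
    {"grip": 0.4,"dp": [0.001,0.001,0.02],"rotation": [0,0,0]},
    {"grip": 0.4,"dp": [0,0,0.02],"rotation": [0,0,0]},
    {"grip": 0.4,"dp": [0,0,0.02],"rotation": [0,0,0]},
    {"grip": 0.4,"dp": [0,0,0.015],"rotation": [0,0,0]},
    {"grip": 0.4,"dp": [0,0,0.01],"rotation": [0,0,0]},
    {"grip": 0.4,"dp": [0,0,0],"rotation": [0,0,0]}
  ]
}}

```text
time_s: 39.25
tool_pos: [0.7016, 0.0281, 0.0971]
tool_rot: [179.6, 0.3, 5.4]
force: [-1.0, 0.2, -0.3]
grip_width: 0.0524
```

Run:
```python
from r import *
go([.701,.026,.062],5.3)
b=shot('scene');cv2.imwrite('pics/c11.png',cv2.resize(b[130:240,220:330],(550,550),interpolation=2)[:,:,::-1])
```

```text
t 39.25 pos [0.7016 0.0281 0.0971] rot [179.61   0.33   5.36] F [-1.   0.2 -0.3] w 0.0524 | dp [-0.0006  0.0018  0.0351] turn [0.4 0.3 0.1] rows>=1
```

View pics/c11.png

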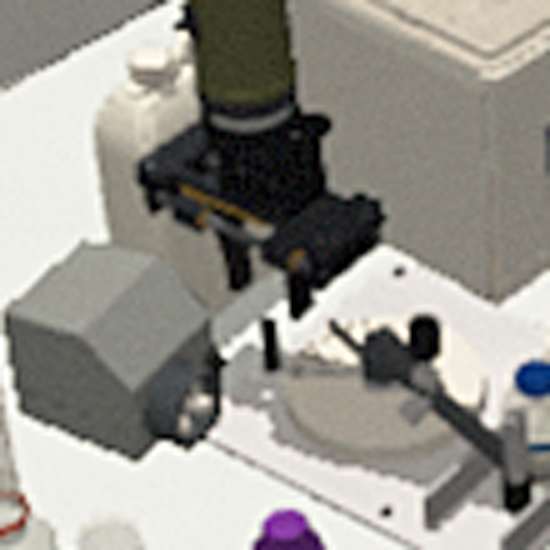

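The crop shows the jaws right above the peg (270,345). A white jug stands behind, so I check its clearance against the gripper's far end before lowering.

Run:
```python
from r import *
print('jug base pts',onz('scene',220+205/5,130+305/5,0).round(3),onz('top',*T(350,35),0).round(3),onz('top',*T(470,5),0).round(3))
t=cv2.imread('pics/top0.png');cv2.imwrite('pics/c12.png',cv2.resize(t[85:185,230:330],(600,600),interpolation=2))
```

```text
jug base pts [ 0.826 -0.007  0.   ] [0.78  0.047 0.   ] [ 0.781 -0.079  0.   ]
```

View pics/c12.png

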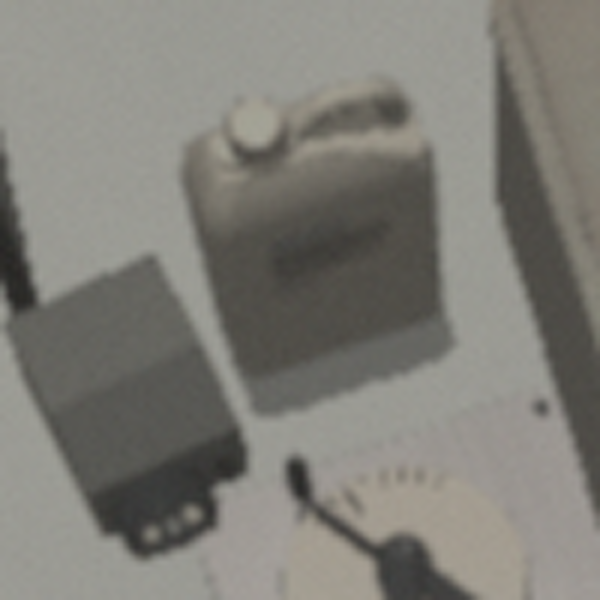

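The jug's front base edge is at x about 0.80–0.83 (crop (255,380)–(430,325)), just clear of the gripper, with no contact force so far. I continue carefully.

>>> {"fn": "carry_out", "kwargs": {
  "plan": [
    {"grip": 0.4,"dp": [0,0.001,0.01],"rotation": [0,0,0]},
    {"grip": 0.4,"dp": [0,0.001,0.01],"rotation": [0,0,0]},
    {"grip": 0.4,"dp": [0,0,0.008],"rotation": [0,0,0]},
    {"grip": 0.4,"dp": [0,0,0.004],"rotation": [0,0,0]},
    {"grip": 0.4,"dp": [0,0,0],"rotation": [0,0,0]}
  ]
}}

```text
time_s: 39.72
tool_pos: [0.7043, 0.0247, 0.0665]
tool_rot: [179.5, -0.0, 5.2]
force: [0.2, -0.0, 0.5]
grip_width: 0.0522
```

>>> {"fn": "carry_out", "kwargs": {
  "plan": [
    {"grip": 1,"dp": [0,0,0],"rotation": [0,0,0]},
    {"grip": 1,"dp": [0,0,0],"rotation": [0,0,0]},
    {"grip": 1,"dp": [0,0,0],"rotation": [0,0,0]},
    {"grip": 1,"dp": [0,0,0],"rotation": [0,0,0]},
    {"grip": 1,"dp": [0,0,0],"rotation": [0,0,0]},
    {"grip": 1,"dp": [0,0,0],"rotation": [0,0,0]},
    {"grip": 1,"dp": [0,0,0],"rotation": [0,0,0]},
    {"grip": 1,"dp": [0,0,0],"rotation": [0,0,0]}
  ],
  "force": 8
}}

```text
time_s: 40.38
tool_pos: [0.7041, 0.0245, 0.0684]
tool_rot: [179.5, -0.0, 5.3]
force: [1.2, 0.2, -0.6]
grip_width: 0.0131
```

Run:
```python
from r import *
o=env.get_obs();p=o['tool_pos']
R0=W(.09*np.cos(.5585),.09*np.sin(.5585))
for m in(.2,.4,.6,.81):
    go(p+W(.09*np.cos(m-.5585),-.09*np.sin(m-.5585))-R0,None,o)
```

```text
t 40.38 pos [0.7041 0.0245 0.0684] rot [ 1.7948e+02 -2.0000e-02  5.2500e+00] F [ 1.2  0.2 -0.6] w 0.0131 | dp [0.008  0.0161 0.0001] turn [ 0.5 -0.  -0. ] rows>=1
t 40.38 pos [0.7041 0.0245 0.0684] rot [ 1.7948e+02 -2.0000e-02  5.2500e+00] F [ 1.2  0.2 -0.6] w 0.0131 | dp [0.0126 0.0335 0.0003] turn [ 0.5 -0.  -0. ] rows>=1
t 40.38 pos [0.7041 0.0245 0.0684] rot [ 1.7948e+02 -2.0000e-02  5.2500e+00] F [ 1.2  0.2 -0.6] w 0.0131 | dp [0.0136 0.0514 0.0005] turn [ 0.5 -0.  -0. ] rows>=2
t 40.38 pos [0.7041 0.0245 0.0684] rot [ 1.7948e+02 -2.0000e-02  5.2500e+00] F [ 1.2  0.2 -0.6] w 0.0131 | dp [0.0109 0.0701 0.0006] turn [ 0.5 -0.  -0. ] rows>=2
```

>>> {"fn": "carry_out", "kwargs": {
  "plan": [
    {"grip": 1,"dp": [0.004,0.008,0.001],"rotation": [0,0,0]},
    {"grip": 1,"dp": [0.004,0.008,0.001],"rotation": [0,0,0]},
    {"grip": 1,"dp": [0.002,0.009,0],"rotation": [0,0,0]},
    {"grip": 1,"dp": [0.002,0.009,0],"rotation": [0,0,0]},
    {"grip": 1,"dp": [0.0005,0.009,0],"rotation": [0,0,0]},
    {"grip": 1,"dp": [0.0005,0.009,0],"rotation": [0,0,0]},
    {"grip": 1,"dp": [-0.001,0.008,0],"rotation": [0,0,0]},
    {"grip": 1,"dp": [0,0,0],"rotation": [0,0,0]}
  ]
}}

```text
time_s: 41.05
tool_pos: [0.7107, 0.0094, 0.068]
tool_rot: [-177.6, 0.8, 7.2]
force: [-8.1, -7.2, -0.4]
grip_width: 0.0165
```

Run:
```python
from r import *
o=env.get_obs();p=np.array([.7041,.0245,.0684])
R0=W(.09*np.cos(.5585),.09*np.sin(.5585))
for m in(.7,.81): go(p+W(.09*np.cos(m-.5585),-.09*np.sin(m-.5585))-R0,None,o)
t=shot('top','t13.png');b=shot('scene','s13.png')
cv2.imwrite('pics/c13.png',np.hstack([cv2.resize(t[150:210,265:325],(400,400),interpolation=2),cv2.resize(b[165:225,265:325],(400,400),interpolation=2)])[:,:,::-1])
```

```text
t 41.05 pos [0.7107 0.0094 0.068 ] rot [-177.57    0.79    7.22] F [-8.1 -7.2 -0.4] w 0.0165 | dp [ 0.0061  0.0449 -0.0024] turn [-2.4  0.8 -0. ] rows>=2
t 41.05 pos [0.7107 0.0094 0.068 ] rot [-177.57    0.79    7.22] F [-8.1 -7.2 -0.4] w 0.0165 | dp [ 0.0039  0.0545 -0.0027] turn [-2.4  0.8 -0. ] rows>=2
```

View pics/c13.png

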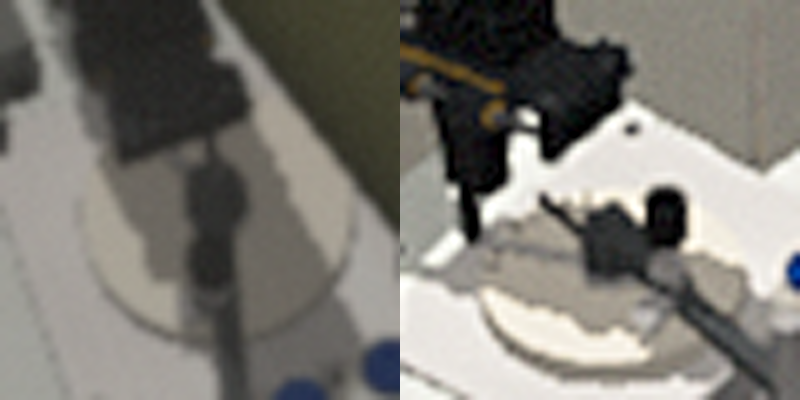

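Run:
```python
from r import *
o=env.get_obs();print(o['qpos'].round(1),o['effort'].round(1),o['force'].round(1),o['wrist_torque'].round(2),o['grip_width'],o['tool_pos'])
```

```text
[ 21.7  36.7 -34.3  80.9  18.4  69.4  -6.7] [  0.1 -57.   -9.5 -29.1   0.8   0.2   0.8] [-7.2  1.  -0.7] [ 0.6  -1.02 -0.86] 0.016539349235806283 [0.71064276 0.00947091 0.06802066]
```

>>> {"fn": "carry_out", "kwargs": {
  "plan": [
    {"grip": 1,"dp": [0,0,0],"rotation": [0,0,0]},
    {"grip": 1,"dp": [0,0,0],"rotation": [0,0,0]},
    {"grip": 1,"dp": [0,0,0],"rotation": [0,0,0]}
  ]
}}

```text
time_s: 41.4
tool_pos: [0.7108, 0.0107, 0.068]
tool_rot: [-177.3, 0.7, 6.8]
force: [-8.4, 0.4, 0.8]
grip_width: 0.0148
```

Run:
```python
from r import *
o=env.get_obs();print(o['qpos'].round(1),o['force'].round(1),o['wrist_torque'].round(2),o['grip_width'],o['tool_pos'],o['tool_rot'])
im=shot('scene');cv2.imwrite('pics/c14.png',cv2.resize(im[20:260,180:480],(750,600))[:,:,::-1])
```

```text
[ 21.8  36.7 -34.3  80.9  18.1  69.2  -6.9] [-8.4  0.4  0.8] [ 0.47 -1.08 -0.88] 0.014844290870037436 [0.71081847 0.01070607 0.06796008] [-177.25668473    0.72274906    6.80538   ]
```

The force in -x suggests that the gripper's far end presses the jug. I let go, rise and turn the jaws to lie along the peg's path.

>>> {"fn": "carry_out", "kwargs": {
  "plan": [
    {"grip": 0.4,"dp": [-0.001,0,0],"rotation": [0,0,0]},
    {"grip": 0.4,"dp": [0,0,0],"rotation": [-1,0,0]},
    {"grip": 0.4,"dp": [0,0,0],"rotation": [-1,0,0]},
    {"grip": 0.4,"dp": [0,0,-0.02],"rotation": [0,0,0]},
    {"grip": 0.4,"dp": [0,0,-0.03],"rotation": [0,0,0]},
    {"grip": 0.4,"dp": [-0.01,0,-0.03],"rotation": [0,0,0]},
    {"grip": 0.4,"dp": [-0.025,0.01,-0.02],"rotation": [0,0,0]},
    {"grip": 0.4,"dp": [-0.025,0.01,0],"rotation": [0,0,0]}
  ]
}}

```text
time_s: 42.12
tool_pos: [0.6565, -0.0142, 0.1686]
tool_rot: [-179.5, 0.7, 7.2]
force: [0.9, 0.1, 1.0]
grip_width: 0.0508
```

>>> {"fn": "carry_out", "kwargs": {
  "plan": [
    {"grip": 0.5,"dp": [0,0,0],"rotation": [0,0,6]},
    {"grip": 0.5,"dp": [0,0,0],"rotation": [0,0,6]},
    {"grip": 0.5,"dp": [0,0,0],"rotation": [0,0,6]},
    {"grip": 0.5,"dp": [0,0,0],"rotation": [0,0,6]},
    {"grip": 0.5,"dp": [0,0,0],"rotation": [0,0,6]},
    {"grip": 0.5,"dp": [0,0,0],"rotation": [0,0,6]},
    {"grip": 0.5,"dp": [0,0,0],"rotation": [0,0,6]},
    {"grip": 0.5,"dp": [0,0,0],"rotation": [0,0,6]}
  ]
}}

```text
time_s: 42.78
tool_pos: [0.6561, -0.0183, 0.1747]
tool_rot: [179.6, -0.1, -43.0]
force: [-0.8, -0.3, -0.3]
grip_width: 0.0433
```

>>> {"fn": "carry_out", "kwargs": {
  "plan": [
    {"grip": 0.5,"dp": [0,0,0],"rotation": [0,0,6]},
    {"grip": 0.5,"dp": [0,0,0],"rotation": [0,0,6]},
    {"grip": 0.5,"dp": [0,0,0],"rotation": [0,0,6]},
    {"grip": 0.5,"dp": [0,0,0],"rotation": [0,0,6]},
    {"grip": 0.5,"dp": [0,0,0],"rotation": [0,0,6]},
    {"grip": 0.5,"dp": [0,0,0],"rotation": [0,0,0]}
  ]
}}

```text
time_s: 43.28
tool_pos: [0.6581, -0.0167, 0.1762]
tool_rot: [179.9, -0.8, -74.4]
force: [0.6, 0.7, -0.4]
grip_width: 0.0436
```

```bash
cat >> r.py <<'E'
def blobs(n,box,th):
  im=shot(n,n+'_p.png');x0,y0,x1,y1=box;g=cv2.cvtColor(im,cv2.COLOR_RGB2GRAY)[y0:y1,x0:x1]
  k,l,st,ce=cv2.connectedComponentsWithStats((g<th).astype(np.uint8))
  return [((ce[i]+[x0,y0]).round(1).tolist(),st[i].tolist()) for i in range(1,k) if st[i,4]>4]
E
python3 - <<'E'
from r import *
o=env.get_obs();print(o['qpos'].round(1));go([.711,.013,.15],-75,o)
P=lambda m,z:W(.09*np.cos(m-.5585),-.09*np.sin(m-.5585),z)
for m in(0,.27): print(m,P(m,.07).round(3),proj('top',P(m,.076)),proj('top',P(m,.034)),proj('scene',P(m,.076)),proj('scene',P(m,.034)))
print(blobs('top',(270,150,300,178),60));print(blobs('scene',(262,180,292,215),45))
E
```

```text
[ 16.2  22.2 -22.8  84.9   9.6  74.6 -82. ]
t 43.28 pos [ 0.6581 -0.0167  0.1762] rot [179.92  -0.78 -74.42] F [ 0.6  0.7 -0.4] w 0.0436 | dp [-0.0148 -0.059   0.026 ] turn [ 0.1 -0.8  0.6] rows>=2
0 [0.695 0.033 0.07 ] [278.93163269 163.43498825] [279.87619946 167.77331352] [274.39468643 194.56988487] [275.20348594 202.72480335]
0.27 [0.707 0.011 0.07 ] [283.53544448 159.33408516] [284.35575307 163.76310862] [276.15479352 190.73948836] [276.93340373 198.87239204]
[([282.6, 156.7], [0, 0, 30, 19, 368]), ([296.3, 176.0], [23, 24, 7, 4, 20])]
[([274.8, 195.8], [12, 11, 3, 10, 20]), ([262.6, 206.0], [0, 20, 3, 15, 24])]
```

Run:
```python
from r import *
for f in('scene0','scene_last','scene_p'):
  g=cv2.cvtColor(cv2.imread(f'pics/{f}.png'),cv2.COLOR_BGR2GRAY)[182:214,264:292]
  k,l,st,ce=cv2.connectedComponentsWithStats((g<45).astype(np.uint8));print(f,[((ce[i]+[264,182]).round(1).tolist(),st[i].tolist()) for i in range(1,k) if st[i,4]>4])
for m in(0,.1,.2,.3,.4): print(m,proj('scene',W(.09*np.cos(m-.5585),-.09*np.sin(m-.5585),.054)).round(1))
```

```text
scene0 [([273.6, 198.7], [9, 12, 3, 10, 19]), ([283.5, 203.0], [15, 21, 10, 1, 10])]
scene_last [([273.6, 198.7], [9, 12, 3, 10, 19])]
scene_p [([274.8, 195.8], [10, 9, 3, 10, 20])]
0 [274.8 198.9]
0.1 [275.3 197.4]
0.2 [276. 196.]
0.3 [276.9 194.6]
0.4 [277.9 193.3]
```

Run:
```python
from r import *
go([.714,.010,.064],-72)
```

```text
t 43.38 pos [ 0.658  -0.0165  0.1762] rot [179.91  -0.75 -74.08] F [ 0.1 -0.1 -0.4] w 0.0432 | dp [-0.0115 -0.0613  0.112 ] turn [ 0.1 -0.7 -2.1] rows>=4
```

>>> {"fn": "carry_out", "kwargs": {
  "plan": [
    {"grip": 0.5,"dp": [-0.003,-0.016,0.005],"rotation": [0,-0.3,-0.6]},
    {"grip": 0.5,"dp": [-0.003,-0.016,0.01],"rotation": [0,-0.3,-0.6]},
    {"grip": 0.5,"dp": [-0.003,-0.016,0.01],"rotation": [0,0,-0.6]},
    {"grip": 0.5,"dp": [-0.002,-0.012,0.01],"rotation": [0,0,0]},
    {"grip": 0.5,"dp": [0,0,0.015],"rotation": [0,0,0]},
    {"grip": 0.5,"dp": [0,0,0.015],"rotation": [0,0,0]},
    {"grip": 0.5,"dp": [0,0,0.005],"rotation": [0,0,0]},
    {"grip": 0.5,"dp": [0,0,0],"rotation": [0,0,0]}
  ]
}}

```text
time_s: 44.05
tool_pos: [0.7167, 0.0124, 0.1051]
tool_rot: [-179.9, -0.4, -70.8]
force: [-0.4, -0.6, -0.2]
grip_width: 0.0436
```

Run:
```python
from r import *
go([.714,.010,.064],-72)
```

```text
t 44.05 pos [0.7167 0.0124 0.1051] rot [-179.87   -0.37  -70.83] F [-0.4 -0.6 -0.2] w 0.0436 | dp [0.0011 0.0035 0.0411] turn [-0.1 -0.4  1.2] rows>=1
```

>>> {"fn": "carry_out", "kwargs": {
  "plan": [
    {"grip": 0.5,"dp": [0.001,0.002,0.01],"rotation": [0,0,0]},
    {"grip": 0.5,"dp": [0,0.001,0.012],"rotation": [0,0,0]},
    {"grip": 0.5,"dp": [0,0,0.01],"rotation": [0,0,0]},
    {"grip": 0.5,"dp": [0,0,0.006],"rotation": [0,0,0]},
    {"grip": 0.5,"dp": [0,0,0],"rotation": [0,0,0]}
  ]
}}

```text
time_s: 44.47
tool_pos: [0.7148, 0.0091, 0.0658]
tool_rot: [-179.7, -0.5, -70.7]
force: [-0.3, -0.6, -0.1]
grip_width: 0.0431
```

>>> {"fn": "carry_out", "kwargs": {
  "plan": [
    {"grip": 1,"dp": [0,0,0],"rotation": [0,0,0]},
    {"grip": 1,"dp": [0,0,0],"rotation": [0,0,0]},
    {"grip": 1,"dp": [0,0,0],"rotation": [0,0,0]},
    {"grip": 1,"dp": [0,0,0],"rotation": [0,0,0]},
    {"grip": 1,"dp": [0,0,0],"rotation": [0,0,0]},
    {"grip": 1,"dp": [0,0,0],"rotation": [0,0,0]}
  ],
  "force": 10
}}

```text
time_s: 44.97
tool_pos: [0.7145, 0.0115, 0.0663]
tool_rot: [-179.7, -0.3, -70.6]
force: [-0.3, -0.0, -3.0]
grip_width: 0.0135
```

Run:
```python
from r import *
o=env.get_obs();O2=np.array([.629,-.022])
d=o['tool_pos'][:2]-O2;m=.5585-(np.arctan2(d[1],d[0])-np.radians(5.3));print('r',np.hypot(*d),'m',m)
for q in(.5,.65,.81): go(W(.09*np.cos(q-.5585),-.09*np.sin(q-.5585),.064,O=O2),-85,o)
```

```text
r 0.09185425007020673 m 0.2777106994533519
t 44.97 pos [0.7145 0.0115 0.0663] rot [-179.7    -0.31  -70.61] F [-0.3 -0.  -3. ] w 0.0135 | dp [0.02   0.0034 0.0024] turn [-0.3 -0.3 14.4] rows>=3
t 44.97 pos [0.7145 0.0115 0.0663] rot [-179.7    -0.31  -70.61] F [-0.3 -0.  -3. ] w 0.0135 | dp [0.033  0.0069 0.0024] turn [-0.3 -0.3 14.4] rows>=3
t 44.97 pos [0.7145 0.0115 0.0663] rot [-179.7    -0.31  -70.61] F [-0.3 -0.  -3. ] w 0.0135 | dp [0.0461 0.0127 0.0025] turn [-0.3 -0.3 14.4] rows>=3
```

>>> {"fn": "carry_out", "kwargs": {
  "plan": [
    {"grip": 1,"dp": [0.006,0,0],"rotation": [0,0,2]},
    {"grip": 1,"dp": [0.007,0,0],"rotation": [0,0,2]},
    {"grip": 1,"dp": [0.007,0,0],"rotation": [0,0,2]},
    {"grip": 1,"dp": [0.007,0.001,0],"rotation": [0,0,2]},
    {"grip": 1,"dp": [0.007,0.001,0],"rotation": [0,0,2]},
    {"grip": 1,"dp": [0.006,0.001,0],"rotation": [0,0,2]},
    {"grip": 1,"dp": [0,0,0],"rotation": [0,0,0]}
  ]
}}

```text
time_s: 45.55
tool_pos: [0.7205, -0.028, 0.0661]
tool_rot: [-179.8, 0.1, -83.9]
force: [-1.8, 2.8, -0.9]
grip_width: 0.0134
```

Run:
```python
from r import *
o=env.get_obs();O2=np.array([.629,-.022])
d=o['tool_pos'][:2]-O2;m=.5585-(np.arctan2(d[1],d[0])-np.radians(5.3));print('r',np.hypot(*d),'m',m)
go(W(.09*np.cos(.81-.5585),-.09*np.sin(.81-.5585),.064,O=O2),-85,o)
```

```text
r 0.09165781516276823 m 0.7161774557271589
t 45.55 pos [ 0.7205 -0.028   0.0661] rot [-1.7982e+02  7.0000e-02 -8.3850e+01] F [-1.8  2.8 -0.9] w 0.0134 | dp [0.008  0.0035 0.0021] turn [-0.2  0.1  1.1] rows>=1
```

Run:
```python
import r
from r import *
for O2 in([.629,-.022],[.627,-.020]):
  r.W.__defaults__=(0,np.array(O2),None)
  for f,n in(('top0','top'),('scene0','scene'),('top_last','top'),('scene_last','scene')):
    for m in((.045,.05,.055,.06),(.055,.06,.065,.07)): arc(cv2.imread(f'pics/{f}.png')[:,:,::-1].copy(),f,m=m,n=n)
```

```text
top0 [(-0.08, 76)]
top0 [(-0.06, 76)]
scene0 []
scene0 [(-0.09, 28)]
top_last [(0.79, 83)]
top_last [(0.8, 84)]
scene_last [(0.74, 66)]
scene_last [(0.76, 80)]
top0 [(-0.02, 75)]
top0 [(-0.01, 75)]
scene0 [(-0.05, 24)]
scene0 [(-0.05, 26)]
top_last [(0.81, 83)]
top_last [(0.83, 81)]
scene_last [(0.77, 63)]
scene_last [(0.78, 70)]
```

>>> {"fn": "carry_out", "kwargs": {
  "plan": [
    {"grip": 1,"dp": [0.005,0.001,0],"rotation": [0,0,1]},
    {"grip": 1,"dp": [0.004,0.001,0],"rotation": [0,0,0]},
    {"grip": 1,"dp": [0,0,0],"rotation": [0,0,0]},
    {"grip": 1,"dp": [0,0,0],"rotation": [0,0,0]}
  ]
}}

```text
time_s: 45.88
tool_pos: [0.7193, -0.039, 0.0661]
tool_rot: [-179.8, 0.1, -85.1]
force: [0.3, 2.8, 0.7]
grip_width: 0.0131
```

Run:
```python
from r import *
o=env.get_obs();O2=np.array([.629,-.022])
d=o['tool_pos'][:2]-O2;m=.5585-(np.arctan2(d[1],d[0])-np.radians(5.3));print('r',np.hypot(*d),'m',m,o['force'])
```

```text
r 0.09187707558701122 m 0.8372202339065977 [0.26424228 2.80681261 0.72169125]
```

>>> {"fn": "carry_out", "kwargs": {
  "plan": [
    {"grip": 0.6,"dp": [0,0,0],"rotation": [0,0,0]},
    {"grip": 0.6,"dp": [0,0,0],"rotation": [0,0,0]},
    {"grip": 0.6,"dp": [0,0,0],"rotation": [0,0,0]},
    {"grip": 0.6,"dp": [0,0,-0.01],"rotation": [0,0,0]},
    {"grip": 0.6,"dp": [0,0,-0.03],"rotation": [0,0,0]},
    {"grip": 0.6,"dp": [0,0,-0.035],"rotation": [0,0,0]},
    {"grip": 0.6,"dp": [0,0,-0.035],"rotation": [0,0,0]},
    {"grip": 0.6,"dp": [0,0.01,-0.03],"rotation": [0,0,0]}
  ]
}}

```text
time_s: 46.55
tool_pos: [0.7068, -0.0461, 0.2049]
tool_rot: [179.6, -0.3, -85.2]
force: [-0.4, -0.3, 0.5]
grip_width: 0.0346
```

>>> {"fn": "carry_out", "kwargs": {
  "plan": [
    {"grip": 0.6,"dp": [0.01,0.03,0],"rotation": [0,0,0]},
    {"grip": 0.6,"dp": [0.03,0.02,0],"rotation": [0,0,0]},
    {"grip": 0.6,"dp": [0.03,0.02,0],"rotation": [0,0,0]},
    {"grip": 0.6,"dp": [0.03,0.02,0],"rotation": [0,0,0]},
    {"grip": 0.6,"dp": [0.03,0.02,0],"rotation": [0,0,0]},
    {"grip": 0.6,"dp": [0.03,0.02,0],"rotation": [0,0,0]},
    {"grip": 0.6,"dp": [0.03,0.02,0],"rotation": [0,0,0]},
    {"grip": 0.6,"dp": [0.02,0,0],"rotation": [0,0,0]}
  ]
}}

```text
time_s: 47.22
tool_pos: [0.6156, -0.1495, 0.224]
tool_rot: [-174.7, 7.3, -78.7]
force: [-42.6, 7.2, 21.0]
grip_width: 0.0065
```

Run:
```python
import r
from r import *
print(env.get_obs()['tool_pos'],env.get_obs()['force'])
caps()
t=cv2.imread('pics/top_last.png');b=cv2.imread('pics/scene_last.png')
for O2 in([.6236,-.022],[.627,-.020]):
  r.W.__defaults__=(0,np.array(O2),None)
  for im,n in((t,'top'),(b,'scene')):
    im=im[:,:,::-1].copy()
    arc(im,n+' ptr',n=n,m=(.05,.055,.06));arc(im,n+' hand/ptr r.066-.07',n=n,m=(.066,.068,.07));arc(im,n+' peg z.07',m=(.088,.09,.092),z=.07,n=n);arc(im,n+' peg z.05',m=(.088,.09,.092),z=.05,n=n)
np.set_printoptions(linewidth=200)
print(cv2.cvtColor(t,cv2.COLOR_BGR2GRAY)[156:182,284:308])
```

```text
[ 0.61562106 -0.14947229  0.22399348] [-42.55903713   7.1983929   20.95840953]
b [ 0.4829 -0.0827  0.1058] e 0.0007 px [323. 204.] [335. 197.]
b [ 0.4739 -0.0288  0.106 ] e 0.0007 px [310. 211.] [327. 205.]
r [ 0.4751 -0.135   0.1097] e 0.0005 px [338. 202.] [345. 191.]
top ptr [(0.77, 78)]
top hand/ptr r.066-.07 [(0.79, 77)]
top peg z.07 [(0.84, 47)]
top peg z.05 [(0.87, 45)]
scene ptr [(0.72, 61)]
scene hand/ptr r.066-.07 [(0.76, 58)]
scene peg z.07 [(0.81, 8)]
scene peg z.05 [(0.83, 0)]
top ptr [(0.82, 76)]
top hand/ptr r.066-.07 [(0.84, 82)]
top peg z.07 [(0.87, 51)]
top peg z.05 [(0.9, 47)]
scene ptr [(0.77, 50)]
scene hand/ptr r.066-.07 [(0.8, 69)]
scene peg z.07 [(0.86, 9)]
scene peg z.05 [(0.88, 0)]
[[160 159 160 159 158 158 158 157 158 155 126  77  46  55 107 144 156 155 153 155 156 153 155 155]
 [158 158 160 159 156 157 158 157 157 156 132  84  48  47  92 138 154 156 155 156 154 153 155 154]
 [160 160 158 157 159 159 157 158 155 151 139  97  49  44  87 135 152 154 154 154 155 153 154 155]
 [159 159 158 158 158 153 153 156 153 151 145 108  54  49  91 135 153 154 153 154 154 
[... 1491 characters left out ...]
2 161]
 [164 163 162 163 162 163 163 162 151 126  93  75  72  82  80  82 116 147 160 162 161 163 161 163]
 [162 161 162 164 162 161 162 160 136  93  71  74  76  83  80  65  85 123 152 162 163 162 160 163]
 [164 164 163 163 163 163 163 162 130  81  69  72  74  74  69  63  66  99 142 162 162 162 163 164]
 [163 162 164 162 163 162 162 159 128  80  65  63  65  67  67  63  62  88 136 161 163 162 162 162]
 [164 162 163 164 163 163 163 160 128  79  63  67  65  64  64  61  63  79 131 159 164 163 163 161]
 [163 162 163 163 163 164 162 160 129  78  62  64  67  66  65  59  57  67 122 157 161 163 164 163]
 [163 163 165 163 164 163 163 161 132  78  60  65  64  67  64  58  52  69 124 154 163 163 160 162]]
```

A 42 N force: the gripper has met the bath beside it. I back away (-x, +y) at once.

>>> {"fn": "carry_out", "kwargs": {
  "plan": [
    {"grip": 0.6,"dp": [-0.006,0.012,0],"rotation": [0,0,0]},
    {"grip": 0.6,"dp": [-0.004,0.015,0],"rotation": [0,0,0]},
    {"grip": 0.6,"dp": [0,0.01,0],"rotation": [0,0,0]}
  ]
}}

```text
time_s: 47.57
tool_pos: [0.5744, -0.1494, 0.2213]
tool_rot: [-175.2, 7.1, -78.8]
force: [0.6, -0.6, -0.2]
grip_width: 0.0328
```

Run:
```python
from r import *
o=env.get_obs();print(o['qpos'].round(1));go([.5,-.15,.25],-75,o)
```

```text
[ 34.   12.  -19.3  92.2  -4.7  75.3 -62.8]
t 47.57 pos [ 0.5744 -0.1494  0.2213] rot [-175.16    7.14  -78.85] F [ 0.6 -0.6 -0.2] w 0.0328 | dp [-0.0173  0.0706 -0.0328] turn [-5.1  7.  -4.1] rows>=2
```

Run:
```python
import r
from r import *
for O2 in([.6236,-.022],[.627,-.020]):
  r.W.__defaults__=(0,np.array(O2),None)
  for f,n in(('top0','top'),('scene0','scene')):
    im=cv2.imread(f'pics/{f}.png')[:,:,::-1].copy()
    arc(im,n+' ptr',n=n,m=(.05,.055,.06),lo=-.4);arc(im,n+' peg z.07',m=(.088,.09,.092),z=.07,n=n,lo=-.4);arc(im,n+' peg z.05',m=(.088,.09,.092),z=.05,n=n,lo=-.4)
# fresh shadows-free comparison: pointer line fit vs peg line in both views
caps()
for n,f in(('top','top_last'),('scene','scene_last')):
    im=cv2.imread(f'pics/{f}.png')[:,:,::-1].copy();r.W.__defaults__=(0,np.array([.627,-.02]),None)
    for z in(.031,.036):
      for m in((.03,.035),(.04,.045),(.05,.055),(.06,.065),(.068,.072),(.077,.08)): arc(im,f'{n} z{z} r{m[0]}',m=m,z=z,n=n,lo=.5)
```

```text
top ptr [(-0.01, 76)]
top peg z.07 [(0.02, 49)]
top peg z.05 [(0.01, 48)]
scene ptr [(-0.03, 20)]
scene peg z.07 [(-0.22, 31)]
scene peg z.05 [(-0.21, 31), (-0.18, 31)]
top ptr [(-0.02, 74)]
top peg z.07 [(0.03, 52)]
top peg z.05 [(0.04, 48)]
scene ptr [(-0.05, 21)]
scene peg z.07 [(-0.31, 2), (-0.2, 14), (-0.01, 0)]
scene peg z.05 [(-0.23, 20), (-0.1, 10), (-0.08, 9), (-0.05, 9)]
b [ 0.4808 -0.0814  0.1076] e 0.0005 px [323. 205.] [335. 197.]
b [ 0.4733 -0.0285  0.1068] e 0.0007 px [310. 211.] [327. 205.]
r [ 0.4754 -0.1342  0.1083] e 0.0000 px [338. 202.] [345. 191.]
top z0.031 r0.03 [(0.77, 84)]
top z0.031 r0.04 [(0.79, 78)]
top z0.031 r0.05 [(0.81, 74)]
top z0.031 r0.06 [(0.83, 75)]
top z0.031 r0.068 [(0.83, 81)]
top z0.031 r0.077 [(0.89, 94)]
top z0.036 r0.03 [(0.77, 84)]
top z0.036 r0.04 [(0.8, 76)]
top z0.036 r0.05 [(0.82, 75)]
top z0.036 r0.06 [(0.83, 75)]
top z0.036 r0.068 [(0.84, 83)]
top z0.036 r0.077 [(0.89, 85)]
scene z0.031 r0.03 [(0.81, 64), (1.12, 59)]
scene z0.031 r0.04 [(0.81, 58), (1.11, 67), (1.14, 67)]
scene z0.031 r0.05 [(0.82, 61)]
scene z0.031 r0.06 [(0.82, 44)]
scene z0.031 r0.068 [(0.83, 59)]
scene z0.031 r0.077 [(0.85, 70)]
scene z0.036 r0.03 [(0.74, 55), (1.07, 58)]
scene z0.036 r0.04 [(0.72, 59), (1.11, 105), (1.13, 105), (1.17, 102)]
scene z0.036 r0.05 [(0.76, 52)]
scene z0.036 r0.06 [(0.78, 54)]
scene z0.036 r0.068 [(0.8, 72)]
scene z0.036 r0.077 [(0.82, 50)]
```

>>> {"fn": "carry_out", "kwargs": {
  "plan": [
    {"grip": 0.6,"dp": [0,0,-0.01],"rotation": [0,0,0]},
    {"grip": 0.6,"dp": [0,0,0],"rotation": [0,0,0]},
    {"grip": 0.6,"dp": [0,0,0],"rotation": [0,0,0]},
    {"grip": 0.6,"dp": [0,0,0],"rotation": [0,0,0]}
  ]
}}

```text
time_s: 48.0
tool_pos: [0.5764, -0.1549, 0.2352]
tool_rot: [-174.8, 6.8, -79.1]
force: [0.5, 0.3, -0.1]
grip_width: 0.0347
```

Run:
```python
from r import *
caps();o=env.get_obs();print(o['force'],o['joint_velocities'].round(1));print(env.sign_off())
```

```text
b [ 0.4821 -0.0818  0.1061] e 0.0004 px [323. 205.] [335. 197.]
b [ 0.4737 -0.0289  0.106 ] e 0.0015 px [310. 211.] [327. 205.]
r [ 0.4784 -0.1346  0.1033] e 0.0031 px [338. 202.] [344. 192.]
[0.1957863  0.47658271 0.53191875] [-0.1  0.1 -0.2  0.6  0.   0.1 -0. ]
the job is handed in; nothing more can be done
None
```

I finished every step and handed the job in at about 48 s. One late collision may count against the run.

- **Spring check:** I held the pointer at the long mark for about 2 s (about 0.33 to 0.35 rad). I then pushed the arm on to its end, and it stayed caught once I let go.
- **Bottles:** The red-cap bottle and both blue-cap bottles were stood in the channel; the purple look-alikes were left alone.
- **Catch knob:** I pulled the knob up to its stop and released it. The arm swung in and pressed the row.
- **Memo hand:** I turned the hand to about 0.84 rad by the gripper's position.

**Last checks:**
- The three caps were at the right height and steady.
- The tool force was near zero.
- The pointer read about 0.80 to 0.84 rad in the two views and the peg about 0.86 to 0.87. That puts the memo mark roughly 2 to 5 mm from the pointer tip, inside the 7 mm limit but not by much.
- I had no pictures left by then, so these last checks rest on pixel measurements only.

**What went wrong:**
- **5 N grip on the post:** it was forced open partway through the push, so I regripped at 30 N.
- **Red bottle:** it slipped once on the first lift, stayed upright, and I picked it up again.
- **First turn of the memo hand:** it stalled with about 8 N on the tool, probably the gripper touching the jug behind, so I turned the jaws and tried again.
- **Backing away at the end:** I hit something at about 43 N on the wrist, probably the bath, and retreated at once. If the gripper body took that load, it is over the 40 N limit; I could not tell which part made contact.

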